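Lay out the slide-staining station

TASK

Lay out the staining station on the mat, each thing in the middle of its own square: the cream bottle between the spirit lamp and the glass jar, the tall brown bottle in the square behind the lamp, the small white-capped brown bottle in the square behind the jar, and the matchbox between those two, flat, with the cover-glass box lying centred on top of it. The bottles stand upright ('behind' is the row farther from the robot). Leave the lamp, the jar, the black-capped oil bottle and the timer where they stand.

Things in the scene. Friction and masses are not known exactly. Their poses are not given: they have to be found in the camera images.
- mat: Dark teal mat fixed to the desk, 215 x 310 mm, top 3 mm above its origin (centre of underside). x points to the back (away from the robot), y left, z up; turned up to 0.2 rad. Six white-outlined 86 mm squares in two rows of three: front row centres at mat x = -47.5 mm, back row x = +47.5 mm; in each row at y = +95 mm (left), 0 (middle), -95 mm (right).
- lamp: Spirit lamp: round clear glass body with bluish filling, brass collar and wick on top; 68 mm wide, 84 mm high, loose. Stands in the front-left or front-right square. Origin: centre of its underside, z up.
- jar: Round thick clear glass jar, open at the top, with a little yellowish content; 73 mm wide, 68 mm high, loose. Stands in the other outer square of the front row. Origin: centre of its underside, z up.
- stain_bottle: Cream-yellow plastic bottle with white cap, round, body 53 mm in diameter, 130 mm high overall, about 0.12 kg; stands upright. Origin: centre of its underside, z up along the bottle. Can be gripped round the body up to about 95 mm above its underside.
- brown_bottle: Tall dark brown bottle with black cap, round, body 44 mm in diameter, 120 mm high overall, about 0.1 kg; stands upright. Origin: centre of its underside, z up along the bottle. Can be gripped round the body up to about 90 mm above its underside.
- dropper_bottle: Small dark brown bottle with WHITE cap, round, body 27 mm in diameter, 70 mm high overall, about 0.03 kg; stands upright. Origin: centre of its underside, z up. Can be gripped round the body up to about 50 mm above its underside.
- matchbox: Matchbox, brown sides and yellow top, flat on the desk: 36 mm along its x, 53 mm along its y, 14 mm high. Origin: centre of its underside, z up.
- coverglass_box: Small box of cover glasses, pale blue with a grey-blue lid (one rigid piece): 28 mm along its x, 32 mm along its y, 15 mm high. Origin: centre of its underside, z up.
- oil_bottle: Bystander: smallest dark brown bottle, with BLACK cap, 25 mm in diameter, 58 mm high, upright among the other things; to be left alone. Origin: centre of its underside, z up.
- timer: Bystander: grey clockwork timer with a round white dial, 47 x 66 mm, 62 mm high, behind the work; to be left alone. Origin: centre of its underside, z up.

How it is judged (in metres and radians):
At the end, for the whole second after the job is handed in: Three bottles upright and matchbox flat, within 15 mm per mat axis of their squares' centres (brown behind lamp, white-capped behind jar); cover-glass box flat on the matchbox, centres within 12 mm; lamp, jar, oil bottle, timer within 20 mm of their starts; all at rest (x of brown_bottle in the frame of mat between 0.0325 and 0.0625 m and (y of brown_bottle in the frame of mat between -0.11 and -0.08 m or y of brown_bottle in the frame of mat between 0.08 and 0.11 m) and horizontal distance between brown_bottle and lamp below 0.135 m and z of brown_bottle in the frame of mat between -0.002 and 0.008 m and angle between each of brown_bottle, dropper_bottle, stain_bottle, matchbox, coverglass_box, lamp, jar's own z axis and vertical below 0.15 rad and x of dropper_bottle in the frame of mat between 0.0325 and 0.0625 m and (y of dropper_bottle in the frame of mat between -0.11 and -0.08 m or y of dropper_bottle in the frame of mat between 0.08 and 0.11 m) and horizontal distance between dropper_bottle and jar below 0.135 m and z of dropper_bottle in the frame of mat between -0.002 and 0.008 m and x of stain_bottle in the frame of mat between -0.0625 and -0.0325 m and y of stain_bottle in the frame of mat between -0.015 and 0.015 m and z of stain_bottle in the frame of mat between -0.002 and 0.008 m and x of matchbox in the frame of mat between 0.0325 and 0.0625 m and y of matchbox in the frame of mat between -0.015 and 0.015 m and z of matchbox in the frame of mat between -0.002 and 0.008 m and horizontal distance between coverglass_box and matchbox below 0.012 m and z of coverglass_box in the frame of matchbox between 0.01 and 0.018 m and distance of each of lamp, jar from where it was at the start of the episode below 0.02 m and linear speed of each of stain_bottle, brown_bottle, dropper_bottle, matchbox, coverglass_box below 0.02 m/s); the robot touches nothing.
It fails at once if the spirit lamp is shifted more than 20 mm from where it stood (distance of lamp from where it was at the start of the episode above 0.02 m).
It fails at once if the glass jar is shifted more than 20 mm from where it stood (distance of jar from where it was at the start of the episode above 0.02 m).
It fails at once if the black-capped oil bottle is shifted more than 20 mm from where it stood (distance of oil_bottle from where it was at the start of the episode above 0.02 m).
It fails at once if the timer is shifted more than 20 mm from where it stood (distance of timer from where it was at the start of the episode above 0.02 m).
It also fails if it takes over 134 s, if anything falls off the work surface, if the arm or the gripper's body presses on something with over 40 N, if the wrist force passes 120 N, or if a joint passes its speed limit or range.

ROBOT

A 7-joint arm with a two-finger parallel gripper is mounted at the origin on a cart in front of the work surface, level with it; the furniture and walls round the work are solid. World frame = base frame: x ahead of the robot, y to its left, z up, the work surface at z = 0. Lengths are in mm, angles in rad, forces in N, time in s.
With the tool pointing down it reaches from about 425 to 875 mm from the base axis. Payload 9.9 kg.
Tool frame: the origin (TCP) lies midway between the tips of the shut fingers; the grasp point (between the pads) lies 19 mm behind it; x points along the fingers, y is the direction in which the jaws open and shut, and the axes are right-handed (so a half turn about x gives the same grasp; the last joint's range is limited). The gripper opens to 85 mm and grips with 20 to 120 N. Pads are 22 mm wide; open, the fingers measure 114 mm over their backs; the gripper's body (76 mm by 85 mm) begins 54 mm behind the grasp point. The pads swing forward as they close: fully open they stand 13 mm farther back than shut.
Start: joints at [1.239, 0.576, 0.025, 1.437, -0.015, 1.129, -0.057], TCP at [165.563, -654.384, 231.289] pointing down, gripper open.
Joint ranges: [-2.76, 2.76], [-0.34, 2.15], [-1.52, 1.57], [0.19, 2.46], [-1.09, 4.23], [0.17, 1.99], [-2.82, 2.82]. Speed limits (rad/s): [2.22, 2.22, 3.01, 3.01, 3.14, 3.14, 3.14].

INTERFACE

Orientations are given as a rotation vector (axis times angle).
In Python, from plant import bot gives the robot as it stands. The module is installed in compiled form; this text tells all that it offers.
- The arm moves only by the shell command python3 -m handwheel 'ROWS' [FORCE]. ROWS is JSON, a list of rows, each a list of 5 numbers: the closure, from -1 (fully open) to 1 (shut), then the shift along the tool's x, y, z as a fraction of full scale, then the turn about the tool's x as a fraction of full scale. A call has exactly 8 rows; each row shifts and turns the commanded pose from where the row before left it, along the tool's axes as they then stand; what a row does not reach is not made up. Full scale, the value 1, is 4 cm for a shift and 4 degrees for a turn. A row lasts 1/8 s, in which the tool goes at most 62.5 mm and 10.7 degrees, less where a joint would pass 70% of its speed; a pose out of reach is approached as far as the arm can. A call with a number of a shift or a turn outside -1 to 1 is refused whole. A call with a gripper value outside its range is refused whole. The fingers move at their own pace and stop on an object; FORCE is the grip in N (left out, the last holds). Time passes only in rows, so rows that do not move let the fingers close, or fill a call up. It gives the time, the measured TCP pose, the force and the opening at its end, in the units of the state.
- bot.get_obs(): the state, without advancing time (a new reading comes with each control period).
- bot.read_camera(name): name is "scene" or "top" or "wrist"; returns a dict with "pixels" (480x640x3 uint8, red, green, blue), "fx", "fy", "cx", "cy" (pixels), "world_from_camera" (4x4, takes a point from camera to world coordinates). Camera axes: x right, y down, z forward; pixel columns grow to the right and rows downward; lengths in mm; the calibration is good to about 2 mm. A picture is of the moment at which its call begins. There is no depth.
- bot.hand_in(): hands the job in, once; it reports no verdict.
Trained networks look in a picture, given as the dict that the camera call returned (one of the last four; its "shot" number tells which), for a name from the list of things; names that differ only in an ending like _2 or _b are one class to them, and where a whole thing is asked for, a point or a joint stands for the part that bears it (a point fixed in the world has none). Each returns a list of dicts, best first, with "conf" (0 to 1); they miss things now and then, are a little off and sometimes report something else, mostly with a low value. They report only what shows in the picture. A call takes as long as a camera call.
- bot.boxes_of(picture, query): "at" ([column, row] in pixels, amid what is visible of it).
- bot.silhouettes(picture, query): "pixels" (480x640 bool, what is visible of it) and "at" ([column, row] in pixels, amid what is visible of it).
The state is a dict: "time": time; "q": joint angles; "dq": joint speeds; "joint_efforts": joint torques, N m; "ee_pos": TCP position; "eef_rot": TCP orientation; "wrist_force": force on the tool from outside, world axes, zero at the start; "torque": the same for the moment, N m; "finger_gap": finger opening in mm.
Only numpy, scipy, OpenCV 4.12 (cv2) and the standard library are available. Lean on these libraries where they do the work, as an engineer would, in place of code of your own. Each camera call takes 0.05 s, during which the arm holds its last target.

## Working session

There is one attempt and no reset: what is moved stays moved. The work goes in short steps, Python scripts to look and compute and a shell command to move; the robot and the scene stay as the last step left them, time stands still between calls to the robot, and variables do not carry over. Pictures are saved under pics/ and viewed, and the job is handed in when it is done.

```bash
mkdir -p pics; python3 - <<'E'
from plant import bot
import cv2,numpy as np
o=bot.get_obs()
print({k:np.round(v,3).tolist() for k,v in o.items()})
for n in ["scene","top","wrist"]:
    p=bot.read_camera(n); cv2.imwrite(f"pics/{n}0.png",p["pixels"][:,:,::-1])
    print(n,p["fx"],p["fy"],p["cx"],p["cy"],np.round(p["world_from_camera"],3).tolist(),p["shot"])
E
```

```text
{'time': 0.0, 'q': [1.239, 0.577, 0.025, 1.438, -0.015, 1.129, -0.057], 'dq': [-0.001, -0.0, 0.001, -0.0, 0.0, 0.003, -0.001], 'joint_efforts': [-0.001, -76.577, 2.25, -28.597, 0.015, 0.013, -0.0], 'ee_pos': [165.449, -653.958, 230.444], 'eef_rot': [2.09, 0.262, -2.091], 'wrist_force': [0.062, 1.276, -0.343], 'torque': [-0.027, -0.029, 0.033], 'finger_gap': 85.563}
scene 531.0745421271266 531.0745421271266 314.8488784920316 243.00609195554281 [[0.813, -0.269, 0.516, 83.427], [-0.582, -0.368, 0.725, -605.708], [-0.005, -0.89, -0.456, 490.43], [0.0, 0.0, 0.0, 1.0]] 1
top 621.9557486878183 621.9557486878183 316.4159350753602 242.5289451833973 [[-0.007, -0.987, 0.163, 389.17], [-1.0, 0.005, -0.012, 84.032], [0.011, -0.163, -0.987, 1268.248], [0.0, 0.0, 0.0, 1.0]] 2
wrist 353.48503851147825 353.48503851147825 315.9808688613957 242.9210641916822 [[0.243, -0.929, -0.279, 236.717], [-0.97, -0.233, -0.07, -635.361], [-0.0, 0.288, -0.958, 372.43], [0.0, 0.0, 0.0, 1.0]] 3
```

View pics/scene0.png

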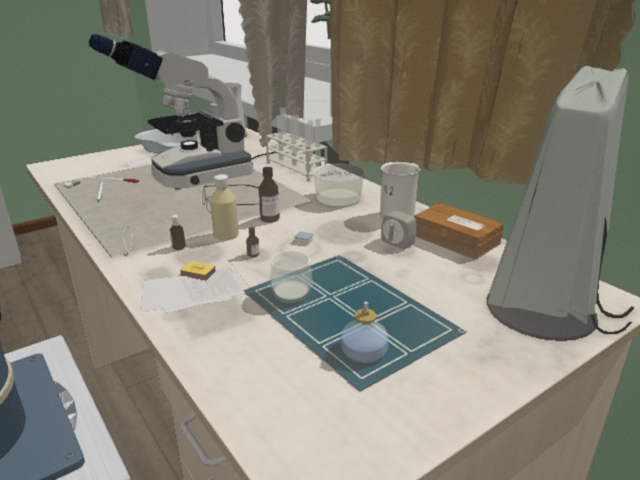

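View pics/top0.png

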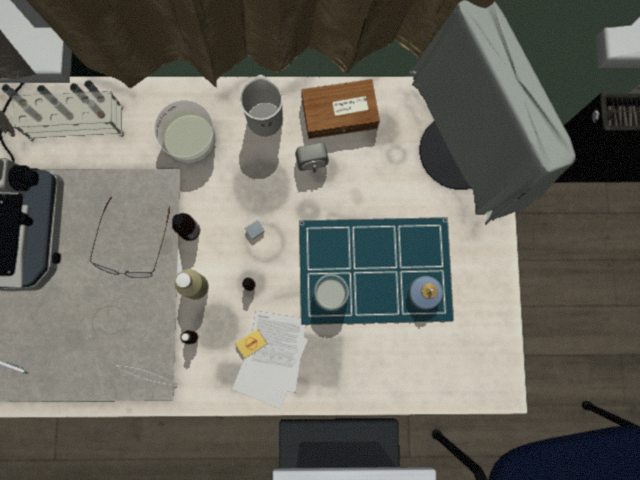

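```bash
cat > h.py <<'E'
from plant import bot
import cv2,numpy as np
from scipy.spatial.transform import Rotation as R
from scipy.optimize import minimize, least_squares
def proj(p,P):
    W=np.array(p["world_from_camera"]); P=np.atleast_2d(P)
    c=(P-W[:3,3])@W[:3,:3]
    return np.c_[p["fx"]*c[:,0]/c[:,2]+p["cx"],p["fy"]*c[:,1]/c[:,2]+p["cy"]]
def back(p,uv,z):
    W=np.array(p["world_from_camera"]); uv=np.atleast_2d(uv).astype(float)
    d=np.c_[(uv[:,0]-p["cx"])/p["fx"],(uv[:,1]-p["cy"])/p["fy"],np.ones(len(uv))]@W[:3,:3].T
    return W[:3,3]+d*((z-W[2,3])/d[:,2])[:,None]
def ring(x,y,r,z,n=32):
    a=np.linspace(0,2*np.pi,n,endpoint=False)
    return np.c_[x+r*np.cos(a),y+r*np.sin(a),np.full(n,z)]
# profiles: list of (r,z0,z1) convex pieces
PR={"stain_bottle":[(26.5,0,95),(13,95,130)],"brown_bottle":[(22,0,90),(11,90,120)],"dropper_bottle":[(13.5,0,50),(8,50,70)],
"lamp":[(34,0,50),(12,50,84)],"jar":[(36.5,0,68)],"oil_bottle":[(12.5,0,40),(7,40,58)]}
BX={"matchbox":(36,53,14),"coverglass_box":(28,32,15),"timer":(47,66,62)}
def pts(name,s,z=0):
    if name in PR: return [np.r_[ring(s[0],s[1],r,z+a),ring(s[0],s[1],r,z+b)] for r,a,b in PR[name]]
    a,b,h=BX[name]; c=np.array([[i*a/2,j*b/2,k*h+z] for i in(-1,1) for j in(-1,1) for k in(0,1)])
    co,si=np.cos(s[2]),np.sin(s[2])
    return [np.c_[s[0]+co*c[:,0]-si*c[:,1],s[1]+si*c[:,0]+co*c[:,1],c[:,2]]]
def mask(p,name,s,z=0,S=4):
    m=np.zeros((480,640),np.float32)
    for q in pts(name,s,z):
        mm=np.zeros((480,640),np.uint8)
        h=cv2.convexHull(np.round(proj(p,q)*16).astype(np.int32))
        cv2.fillConvexPoly(mm,h,255,cv2.LINE_AA,4); m=np.maximum(m,mm/255.)
    return m
def fit(ps,name,s0,z=0):
    D=[(p,m.astype(np.float32)) for p,m in ps]
    def f(s): 
        c=0
        for p,m in D:
            r=mask(p,name,s,z); c+=1-np.minimum(r,m).sum()/max(np.maximum(r,m).sum(),1)
        return c/len(D)
    best=None
    for a in ([0] if name in PR else np.arange(0,np.pi,np.pi/8)):
        x0=np.array(s0[:2] if name in PR else [s0[0],s0[1],a],float)
        sim=np.vstack([x0]+[x0+np.eye(len(x0))[i]*(8 if i<2 else .3) for i in range(len(x0))])
        o=minimize(f,x0,method="Nelder-Mead",options=dict(initial_simplex=sim,xatol=.05,fatol=1e-4))
        if best is None or o.fun<best.fun: best=o
    return best.x,1-best.fun
def tool():
    o=bot.get_obs(); return np.array(o["ee_pos"]),R.from_rotvec(o["eef_rot"]).as_matrix(),o
def go(x,y,z,jaw=None):
    """print needed shift in tool axes (fractions of 40mm), turn in units of 4deg; jaw=desired world angle of tool y (mod pi)"""
    t,M,o=tool(); d=M.T@(np.array([x,y,z])-t)
    print("t",round(o["time"],2),"tcp",np.round(t,1),"jaw",round(np.degrees(np.arctan2(M[1,1],M[0,1])),1),"gap",round(float(o["finger_gap"]),1),"F",np.round(o["wrist_force"],1),"q",np.round(o["q"],2))
    print("world d",np.round([x,y,z]-t,1),"tool units",np.round(d/40,3))
    if jaw is not None:
        cur=np.degrees(np.arctan2(M[1,1],M[0,1])); e=(jaw-cur+90)%180-90
        # turn +a about tool x(down) turns jaw: find sign
        s=np.sign(M[2,0]); print("turn units",round(s*e/4,3))
E
python3 - <<'E'
from h import *
p=bot.read_camera("top"); q=bot.read_camera("scene")
import json
res={}
for n in list(PR)+list(BX):
    a=bot.silhouettes(p,n); b=bot.silhouettes(q,n)
    print(n,[(round(x["conf"],2),np.round(x["at"]).tolist(),int(x["pixels"].sum())) for x in a[:3]],[(round(x["conf"],2),np.round(x["at"]).tolist(),int(x["pixels"].sum())) for x in b[:3]])
    for nm,ps in (("both",[(p,a),(q,b)]),("top",[(p,a)]),("scn",[(q,b)])):
        ps=[(c,m[0]["pixels"]) for c,m in ps if m and m[0]["conf"]>.4]
        if not ps: continue
        at=(a[0] if nm!="scn" and a else b[0])["at"]
        s0=back(p if nm!="scn" and a else q,at,20)[0]
        s,i=fit(ps,n,s0); print("  ",nm,np.round(s,2),round(i,3))
for c,nm in((p,"t"),(q,"s")):
    a=bot.silhouettes(c,"mat"); 
    if a:
        pt=back(c,np.argwhere(a[0]["pixels"])[:,::-1],3)[:,:2].astype(np.float32)
        print("mat",nm,a[0]["conf"],len(pt),cv2.minAreaRect(pt))
p["pixels"]=p["pixels"]
E
```

```text
stain_bottle [(0.68, [192.0, 283.0], 803)] []
   both [506.9  313.18] 0.874
   top [506.9  313.18] 0.874
brown_bottle [(0.56, [185.0, 229.0], 577), (0.2, [252.0, 280.0], 125)] [(0.7, [267.0, 197.0], 928)]
   both [624.97 330.92] 0.825
   top [622.52 329.76] 0.818
   scn [627.34 332.65] 0.843
dropper_bottle [(0.68, [193.0, 284.0], 755), (0.55, [190.0, 336.0], 168)] [(0.84, [179.0, 236.0], 410)]
   both [514.54 332.67] 0.169
   top [514.54 332.67] 0.338
   scn [407.77 321.13] 0.792
lamp [(0.68, [426.0, 291.0], 916)] [(0.95, [363.0, 339.0], 2071)]
   both [ 494.1  -147.71] 0.77
   top [ 490.6 -143.1] 0.801
   scn [ 500.6  -140.83] 0.756
jar [(0.64, [330.0, 294.0], 1051)] [(0.61, [288.0, 280.0], 1926), (0.5, [253.0, 243.0], 290)]
   both [493.31  43.2 ] 0.819
   top [490.03  44.41] 0.839
   scn [499.17  50.25] 0.817
oil_bottle [(0.53, [249.0, 282.0], 134)] [(0.74, [253.0, 242.0], 333)]
   both [512.15 206.79] 0.768
   top [510.14 205.89] 0.732
   scn [512.73 207.11] 0.809
matchbox [(0.63, [252.0, 345.0], 533)] [(0.92, [198.0, 269.0], 489)]
   both [394.1  200.89   0.57] 0.874
   top [394.19 201.03   3.72] 0.928
   scn [394.1  199.25   0.66] 0.823
coverglass_box [(0.7, [253.0, 230.0], 245)] [(0.54, [301.0, 237.0], 177)]
   both [624.73 196.75   0.72] 0.777
   top [624.91 196.85   0.66] 0.875
   scn [624.38 195.41   0.97] 0.727
timer [(0.65, [317.0, 156.0], 758)] [(0.8, [399.0, 234.0], 1088)]
   both [772.36  77.86   2.72] 0.716
   top [7.6917e+02 7.9030e+01 6.0000e-02] 0.695
   scn [771.73  77.26   2.7 ] 0.778
mat t 0.82 13628 ((540.5394897460938, -51.54345703125), (214.7961883544922, 311.6669616699219), 0.9853499531745911)
mat s 0.72 12109 ((539.769775390625, -53.15895080566406), (217.72695922851562, 312.0623779296875), 0.7018696069717407)
```

```bash
python3 - <<'E'
from h import *
t,M,o=tool(); print(np.round(M,3))
go(440,-420,230,35); go(394,200,100,33)
p=bot.read_camera("top"); print(back(p,[[462,155],[485,218],[575,160]],0),back(p,[[485,218],[470,5]],400))
E
```

```text
[[ 0.     0.245 -0.969]
 [ 0.    -0.969 -0.245]
 [-1.    -0.    -0.   ]]
t 1.25 tcp [ 165.6 -654.4  231.3] jaw -75.8 gap 85.6 F [-0.3  0.5 -0.4] q [ 1.24  0.58  0.02  1.44 -0.02  1.13 -0.06]
world d [274.4 234.4  -1.3] tool units [ 0.032 -3.998 -8.088]
turn units 17.299
t 1.25 tcp [ 165.6 -654.4  231.3] jaw -75.8 gap 85.6 F [-0.3  0.5 -0.4] q [ 1.24  0.58  0.02  1.44 -0.02  1.13 -0.06]
world d [ 228.4  854.4 -131.3] tool units [  3.282 -19.307 -10.775]
turn units 17.799
[[ 784.69927925 -240.92442211    0.        ]
 [ 648.17185268 -282.89527511    0.        ]
 [ 772.83181355 -480.91439624    0.        ]] [[ 566.48372117 -167.16789085  400.        ]
 [ 895.53353618 -161.19289153  400.        ]]
```

```bash
python3 - <<'E'
import cv2,numpy as np
a=cv2.imread("pics/top0.png")[0:240,400:600]; b=cv2.imread("pics/scene0.png")[50:350,460:640]
a=cv2.resize(a,None,fx=2,fy=2,interpolation=3); b=cv2.resize(b,(288,480),interpolation=3)
cv2.imwrite("pics/cov.png",np.hstack([a,b]))
E
```

```text
(no output)
```

View pics/cov.png

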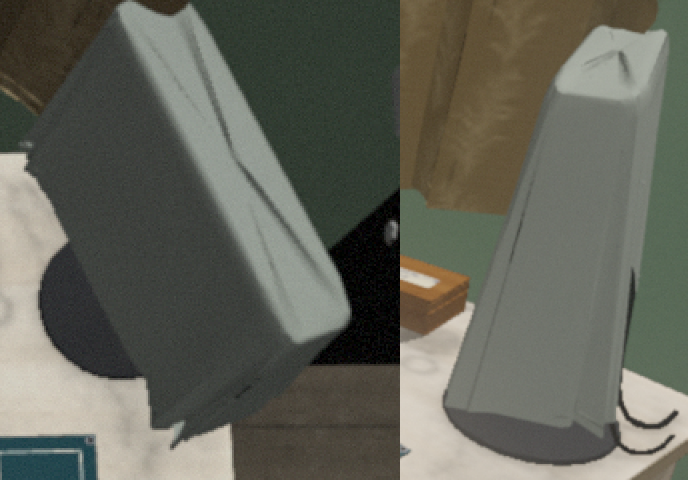

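```bash
python3 -m handwheel '[[-1,0,-0.5,-1,0],[-1,0,-0.5,-1,0],[-1,0,-0.5,-1,0],[-1,0,-0.5,-1,0],[-1,0,-0.5,-1,0],[-1,0,-0.5,-1,0],[-1,0,-0.5,-1,0],[-1,0,-0.5,-1,0]]' 40; python3 -c "
from h import *
go(430,-50,230); go(394,200,100,33)"
```

```text
time: 2.3
ee_pos: [437.6, -419.8, 231.5]
eef_rot: [2.09, 0.26, -2.089]
wrist_force: [0.2, -0.5, 0.5]
finger_gap: 85.2
t 2.3 tcp [ 437.6 -419.8  231.5] jaw -75.8 gap 85.2 F [ 0.2 -0.5  0.5] q [ 0.69  0.47 -0.01  1.63  0.    1.04 -0.64]
world d [ -7.6 369.8  -1.5] tool units [ 0.034 -9.009 -2.083]
t 2.3 tcp [ 437.6 -419.8  231.5] jaw -75.8 gap 85.2 F [ 0.2 -0.5  0.5] q [ 0.69  0.47 -0.01  1.63  0.    1.04 -0.64]
world d [ -43.6  619.8 -131.5] tool units [  3.283 -15.29   -2.742]
turn units 17.798
```

```bash
cat >> h.py <<'E'
def plan(x,y,z,jaw=None,n=8):
    t,M,o=tool(); go(x,y,z,jaw); d=(np.array([x,y,z])-t)/n
    cur=np.degrees(np.arctan2(M[1,1],M[0,1])); e=0 if jaw is None else ((jaw-cur+90)%180-90)
    k=e/n; A=M
    for i in range(n):
        v=A.T@d/40; print(np.round([*v,-k/4],2).tolist())
        A=R.from_rotvec([0,0,np.radians(k)]).as_matrix()@A
E
python3 -m handwheel '[[-1,0,-1,-0.2,0],[-1,0,-1,-0.2,0],[-1,0,-1,-0.2,0],[-1,0,-1,-0.2,0],[-1,0,-1,-0.2,0],[-1,0,-1,-0.2,0],[-1,0,-1,-0.2,0],[-1,0,-1,-0.2,0]]'; python3 -c "
from h import *
plan(410,190,150,33,16)"
```

```text
time: 3.3
ee_pos: [420.1, -93.6, 231.6]
eef_rot: [2.09, 0.26, -2.089]
wrist_force: [1.4, 0.6, 0.4]
finger_gap: 85.2
t 3.3 tcp [420.1 -93.6 231.6] jaw -75.8 gap 85.2 F [1.4 0.6 0.4] q [ 0.2   0.22 -0.12  2.04  0.03  0.89 -1.25]
world d [-10.1 283.6 -81.6] tool units [ 2.039 -6.936 -1.493]
turn units 17.799
[0.13, -0.43, -0.09, 1.11]
[0.13, -0.44, -0.06, 1.11]
[0.13, -0.44, -0.03, 1.11]
[0.13, -0.44, 0.01, 1.11]
[0.13, -0.44, 0.04, 1.11]
[0.13, -0.44, 0.08, 1.11]
[0.13, -0.43, 0.11, 1.11]
[0.13, -0.42, 0.14, 1.11]
[0.13, -0.41, 0.18, 1.11]
[0.13, -0.39, 0.21, 1.11]
[0.13, -0.37, 0.24, 1.11]
[0.13, -0.36, 0.27, 1.11]
[0.13, -0.33, 0.29, 1.11]
[0.13, -0.31, 0.32, 1.11]
[0.13, -0.28, 0.34, 1.11]
[0.13, -0.26, 0.36, 1.11]
```

```bash
sed -i 's/e=0 if jaw is None else ((jaw-cur+90)%180-90)/e=0 if jaw is None else (jaw-cur)/; s/e=(jaw-cur+90)%180-90/e=jaw-cur/' h.py; python3 -c "
from h import *
plan(410,190,150,33,28)"
```

```text
t 3.3 tcp [420.1 -93.6 231.6] jaw -75.8 gap 85.2 F [1.4 0.6 0.4] q [ 0.2   0.22 -0.12  2.04  0.03  0.89 -1.25]
world d [-10.1 283.6 -81.6] tool units [ 2.039 -6.936 -1.493]
turn units -27.201
[0.07, -0.25, -0.05, -0.97]
[0.07, -0.24, -0.07, -0.97]
[0.07, -0.24, -0.09, -0.97]
[0.07, -0.23, -0.1, -0.97]
[0.07, -0.22, -0.12, -0.97]
[0.07, -0.22, -0.13, -0.97]
[0.07, -0.21, -0.15, -0.97]
[0.07, -0.2, -0.16, -0.97]
[0.07, -0.18, -0.17, -0.97]
[0.07, -0.17, -0.19, -0.97]
[0.07, -0.16, -0.2, -0.97]
[0.07, -0.15, -0.21, -0.97]
[0.07, -0.13, -0.22, -0.97]
[0.07, -0.12, -0.23, -0.97]
[0.07, -0.1, -0.23, -0.97]
[0.07, -0.08, -0.24, -0.97]
[0.07, -0.07, -0.24, -0.97]
[0.07, -0.05, -0.25, -0.97]
[0.07, -0.03, -0.25, -0.97]
[0.07, -0.02, -0.25, -0.97]
[0.07, -0.0, -0.25, -0.97]
[0.07, 0.02, -0.25, -0.97]
[0.07, 0.03, -0.25, -0.97]
[0.07, 0.05, -0.25, -0.97]
[0.07, 0.07, -0.24, -0.97]
[0.07, 0.08, -0.24, -0.97]
[0.07, 0.1, -0.23, -0.97]
[0.07, 0.12, -0.23, -0.97]
```

```bash
python3 -m handwheel '[[-1,0.07,-0.25,-0.05,-1],[-1,0.07,-0.24,-0.07,-1],[-1,0.07,-0.24,-0.09,-1],[-1,0.07,-0.23,-0.1,-1],[-1,0.07,-0.22,-0.12,-1],[-1,0.07,-0.22,-0.13,-1],[-1,0.07,-0.21,-0.15,-1],[-1,0.07,-0.2,-0.16,-1]]'
python3 -m handwheel '[[-1,0.07,-0.18,-0.17,-1],[-1,0.07,-0.17,-0.19,-1],[-1,0.07,-0.16,-0.2,-1],[-1,0.07,-0.15,-0.21,-1],[-1,0.07,-0.13,-0.22,-1],[-1,0.07,-0.12,-0.23,-1],[-1,0.07,-0.1,-0.23,-1],[-1,0.07,-0.08,-0.24,-1]]'
python3 -m handwheel '[[-1,0.07,-0.07,-0.24,-1],[-1,0.07,-0.05,-0.25,-1],[-1,0.07,-0.03,-0.25,-1],[-1,0.07,-0.02,-0.25,-1],[-1,0.07,0,-0.25,-1],[-1,0.07,0.02,-0.25,-1],[-1,0.07,0.03,-0.25,-1],[-1,0.07,0.05,-0.25,-1]]'
python3 -c "
from h import *
plan(394,200,100,33,8)
p=bot.read_camera('wrist'); cv2.imwrite('pics/w1.png',p['pixels'][:,:,::-1])
a=bot.silhouettes(p,'matchbox')
for x in a[:2]: print(x['conf'],x['at'],fit([(p,x['pixels'])],'matchbox',[394,200]))
"
```

```text
time: 4.3
ee_pos: [416.4, -13.0, 208.8]
eef_rot: [1.744, 0.748, -1.743]
wrist_force: [0.2, -0.2, 0.0]
finger_gap: 85.3
time: 5.3
ee_pos: [412.1, 68.3, 186.3]
eef_rot: [1.356, 1.107, -1.356]
wrist_force: [0.4, -0.2, 0.3]
finger_gap: 85.5
time: 6.3
ee_pos: [406.1, 148.7, 163.9]
eef_rot: [0.942, 1.357, -0.942]
wrist_force: [0.1, 0.0, 0.2]
finger_gap: 85.2
t 6.3 tcp [406.1 148.7 163.9] jaw 20.5 gap 85.2 F [0.1 0.  0.2] q [-0.03  0.35 -0.56  2.12  0.27  0.74 -0.41]
world d [-12.1  51.3 -63.9] tool units [ 1.598  0.165 -1.308]
turn units -3.134
[0.2, 0.02, -0.16, -0.39]
[0.2, 0.03, -0.16, -0.39]
[0.2, 0.03, -0.16, -0.39]
[0.2, 0.03, -0.16, -0.39]
[0.2, 0.04, -0.16, -0.39]
[0.2, 0.04, -0.16, -0.39]
[0.2, 0.05, -0.16, -0.39]
[0.2, 0.05, -0.16, -0.39]
0.79 [325.7, 159.3] (array([395.07005898, 202.51101202,   0.57131733]), np.float64(0.9406767142231143))
```

View pics/w1.png

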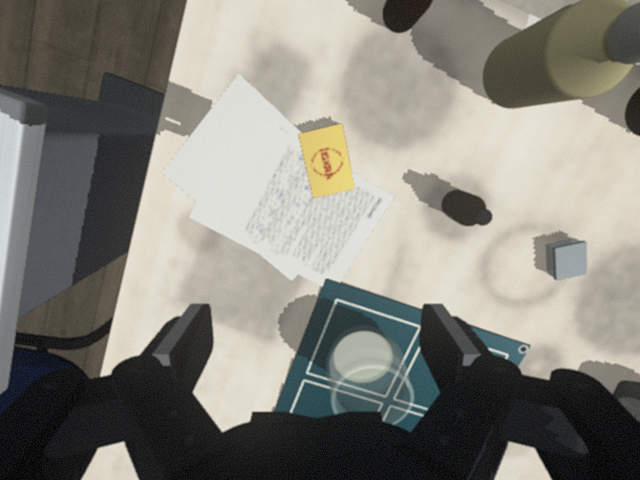

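```bash
python3 -m handwheel '[[-1,0.2,0.03,-0.16,-0.4],[-1,0.2,0.04,-0.16,-0.4],[-1,0.2,0.04,-0.16,-0.4],[-1,0.2,0.04,-0.16,-0.4],[-1,0.2,0.04,-0.17,-0.4],[-1,0.2,0.05,-0.17,-0.4],[-1,0.2,0.05,-0.17,-0.4],[-1,0.2,0.05,-0.17,-0.4]]'
python3 -c "
from h import *
plan(395,202,4,33,8)
p=bot.read_camera('wrist'); cv2.imwrite('pics/w2.png',p['pixels'][:,:,::-1])
a=bot.silhouettes(p,'matchbox')
for x in a[:2]: print(x['conf'],x['at'],fit([(p,x['pixels'])],'matchbox',[394,200]))
for n in ['stain_bottle','dropper_bottle','oil_bottle']:
  for x in bot.silhouettes(p,n)[:2]: print(n,x['conf'],x['at'])
"
```

```text
time: 7.4
ee_pos: [395.2, 201.9, 99.6]
eef_rot: [0.774, 1.429, -0.774]
wrist_force: [-0.4, 0.1, -0.6]
finger_gap: 85.4
t 7.4 tcp [395.2 201.9  99.6] jaw 33.1 gap 85.4 F [-0.4  0.1 -0.6] q [-0.18  0.47 -0.55  2.17  0.43  0.6  -0.47]
world d [ -0.2   0.1 -95.6] tool units [ 2.389 -0.004 -0.005]
turn units 0.027
[0.3, -0.0, -0.0, 0.0]
[0.3, -0.0, -0.0, 0.0]
[0.3, -0.0, -0.0, 0.0]
[0.3, -0.0, -0.0, 0.0]
[0.3, -0.0, -0.0, 0.0]
[0.3, -0.0, -0.0, 0.0]
[0.3, -0.0, -0.0, 0.0]
[0.3, -0.0, -0.0, 0.0]
0.74 [316.1, 243.1] (array([395.07887948, 202.55359348,   0.5819586 ]), np.float64(0.9341134036035343))
stain_bottle 0.77 [586.5, 206.2]
dropper_bottle 0.91 [453.7, 95.0]
oil_bottle 0.71 [467.5, 318.4]
```

View pics/w2.png

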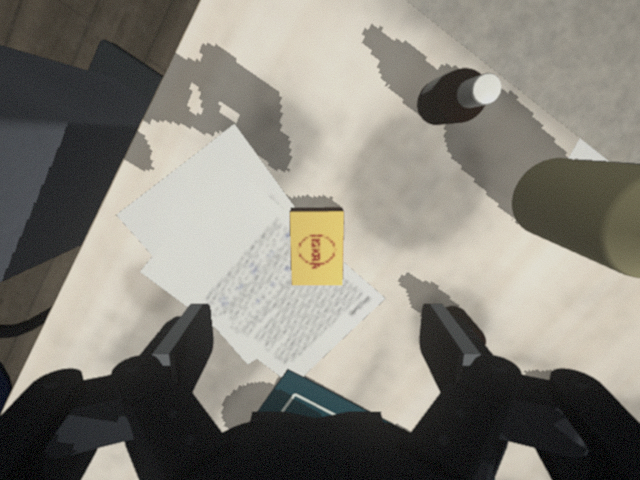

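```bash
python3 -m handwheel '[[-1,0.3,0,0,0],[-1,0.3,0,0,0],[-1,0.3,0,0,0],[-1,0.3,0,0,0],[-1,0.3,0,0,0],[-1,0.3,0,0,0],[-1,0.3,0,0,0],[-1,0.35,0,0,0]]'
python3 -m handwheel '[[1,0,0,0,0],[1,0,0,0,0],[1,0,0,0,0],[1,0,0,0,0],[1,0,0,0,0],[1,0,0,0,0],[1,0,0,0,0],[1,0,0,0,0]]' 40
python3 -c "
from h import *
go(587.7,-51.5,120)
p=bot.read_camera('wrist'); cv2.imwrite('pics/w3.png',p['pixels'][:,:,::-1])"
```

```text
time: 8.65
ee_pos: [395.4, 201.5, 1.4]
eef_rot: [0.776, 1.428, -0.775]
wrist_force: [-0.2, -0.8, 0.2]
finger_gap: 85.3
time: 9.65
ee_pos: [395.6, 201.6, 2.7]
eef_rot: [0.776, 1.427, -0.775]
wrist_force: [-1.5, 0.4, 6.8]
finger_gap: 34.7
t 9.65 tcp [395.6 201.6   2.7] jaw 33.0 gap 34.7 F [-1.5  0.4  6.8] q [-0.35  0.64 -0.34  2.26  0.64  0.34 -0.66]
world d [ 192.1 -253.1  117.3] tool units [-2.931  0.587  7.922]
```

View pics/w3.png

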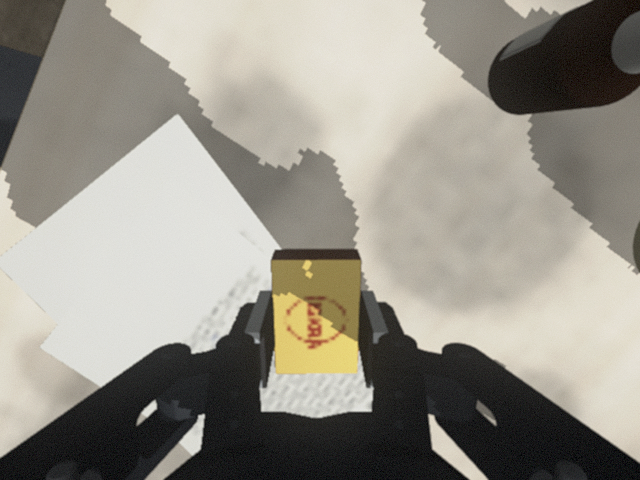

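```bash
python3 -m handwheel '[[1,-0.2,0,0,0],[1,-0.4,0,0,0],[1,-0.4,0,0,0],[1,-0.4,0,0,0],[1,-0.4,0,0,0],[1,-0.4,0,0,0],[1,-0.4,0,0,0],[1,-0.4,0,0,0]]'
python3 -c "
from h import *
plan(587.7,-51.5,120,0.9,12)"
```

```text
time: 10.7
ee_pos: [395.2, 201.3, 123.2]
eef_rot: [0.776, 1.428, -0.775]
wrist_force: [0.9, -0.3, -0.1]
finger_gap: 34.7
t 10.7 tcp [395.2 201.3 123.2] jaw 33.0 gap 34.7 F [ 0.9 -0.3 -0.1] q [-0.15  0.43 -0.59  2.15  0.39  0.66 -0.43]
world d [ 192.5 -252.8   -3.2] tool units [0.081 0.595 7.92 ]
turn units 8.023
[0.01, 0.05, 0.66, 0.67]
[0.01, 0.08, 0.66, 0.67]
[0.01, 0.11, 0.65, 0.67]
[0.01, 0.14, 0.65, 0.67]
[0.01, 0.17, 0.64, 0.67]
[0.01, 0.2, 0.63, 0.67]
[0.01, 0.23, 0.62, 0.67]
[0.01, 0.26, 0.61, 0.67]
[0.01, 0.29, 0.6, 0.67]
[0.01, 0.31, 0.58, 0.67]
[0.01, 0.34, 0.57, 0.67]
[0.01, 0.37, 0.55, 0.67]
```

```bash
python3 -m handwheel '[[1,0,0.05,0.66,0.7],[1,0,0.08,0.66,0.7],[1,0,0.11,0.65,0.7],[1,0,0.14,0.65,0.7],[1,0,0.17,0.64,0.7],[1,0,0.2,0.63,0.7],[1,0,0.23,0.62,0.7],[1,0,0.26,0.61,0.7]]'
python3 -m handwheel '[[1,0,0.3,0.6,0.7],[1,0,0.32,0.58,0.7],[1,0,0.34,0.57,0.6],[1,0,0.37,0.55,0.4],[1,0,0,0,0],[1,0,0,0,0],[1,0,0,0,0],[1,0,0,0,0]]'
python3 -c "
from h import *
go(587.7,-51.5,7,0.9)
p=bot.read_camera('wrist'); cv2.imwrite('pics/w4.png',p['pixels'][:,:,::-1])
print(proj(p,[[587.7,-51.5,3]]))
for x in bot.silhouettes(p,'matchbox')[:1]: print(x['at'],fit([(p,x['pixels'])],'matchbox',[587,-51],119.5))
q=bot.read_camera('top')
for x in bot.silhouettes(q,'matchbox')[:1]: print(x['at'],fit([(q,x['pixels'])],'matchbox',[587,-51],119.5))
"
```

```text
time: 11.7
ee_pos: [523.3, 30.5, 122.2]
eef_rot: [1.074, 1.29, -1.074]
wrist_force: [-0.4, 0.9, -0.1]
finger_gap: 34.8
time: 12.7
ee_pos: [585.5, -53.1, 122.2]
eef_rot: [1.196, 1.218, -1.196]
wrist_force: [-0.0, -2.0, -0.1]
finger_gap: 34.5
t 12.7 tcp [585.5 -53.1 122.2] jaw 1.1 gap 34.5 F [-0.  -2.  -0.1] q [ 0.28  0.58 -0.41  1.8   0.31  0.82 -0.27]
world d [   2.2    1.6 -115.2] tool units [ 2.881  0.056 -0.039]
turn units 0.038
[[318.72790101 235.12989522]]
[319.8, 307.6] (array([ 5.85212724e+02, -5.14510432e+01,  1.80524258e-02]), np.float64(0.9394614835329934))
[373.1, 244.8] (array([586.25393469, -33.67738585,   0.93688614]), np.float64(0.1846476624292912))
```

View pics/w4.png

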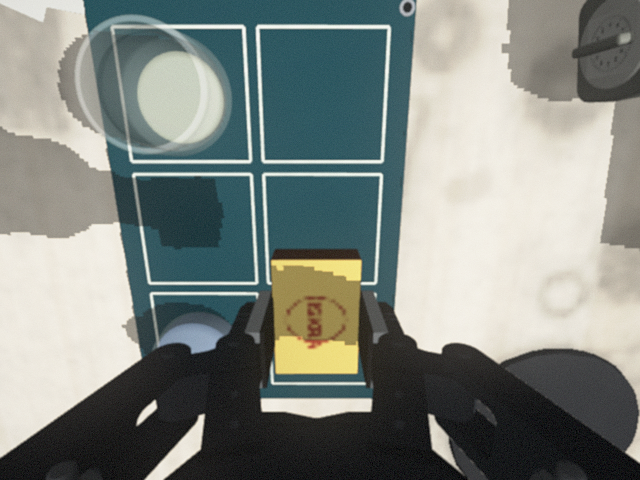

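```bash
python3 -c "
from h import *
p=bot.read_camera('wrist')
print(np.round(back(p,[[258,26],[390,26],[263,162],[384,162],[264,174],[382,174],[249,162],[258,282],[378,282]],3),1))"
python3 -m handwheel '[[1,0.4,0.05,-0.04,0],[1,0.4,0,0,0],[1,0.4,0,0,0],[1,0.4,0,0,0],[1,0.4,0,0,0],[1,0.4,0,0,0],[1,0.3,0,0,0],[1,0.1,0,0,0]]'
python3 -c "
from h import *
go(587.7,-51.5,5.5,0.9)"
```

```text
[[545.9  88.7   3. ]
 [631.8  90.    3. ]
 [546.7   2.2   3. ]
 [634.    3.6   3. ]
 [547.2  -6.3   3. ]
 [633.2  -5.    3. ]
 [536.6   2.1   3. ]
 [540.1 -91.5   3. ]
 [635.9 -90.    3. ]]
time: 13.95
ee_pos: [587.3, -52.0, 9.2]
eef_rot: [1.196, 1.218, -1.197]
wrist_force: [0.2, 1.7, 0.1]
finger_gap: 35.0
t 13.95 tcp [587.3 -52.    9.2] jaw 1.0 gap 35.0 F [0.2 1.7 0.1] q [ 0.22  0.74 -0.33  1.88  0.4   0.6  -0.35]
world d [ 0.4  0.5 -3.7] tool units [ 0.092  0.01  -0.013]
turn units 0.026
```

```bash
python3 -m handwheel '[[1,0.03,0.03,-0.03,0],[1,0.04,0,0,0],[1,0.02,0,0,0],[0.1,0,0,0,0],[0.1,0,0,0,0],[-0.2,0,0,0,0],[-0.2,0,0,0,0],[-0.2,0,0,0,0]]'
python3 -m handwheel '[[-0.4,-0.2,0,0,0],[-0.4,-0.4,0,0,0],[-0.6,-0.5,0,0,0],[-1,-0.5,0,0,0],[-1,-0.5,0,0,0],[-1,-0.5,0,0,0],[-1,-0.5,0,0,0],[-1,-0.5,0,0,0]]'
python3 -c "
from h import *
plan(622,194,110,40,16)
p=bot.read_camera('wrist'); cv2.imwrite('pics/w5.png',p['pixels'][:,:,::-1])
for x in bot.silhouettes(p,'matchbox')[:1]: print(x['at'],fit([(p,x['pixels'])],'matchbox',[587,-51],3))
print(np.round(proj(p,[[587.7,-51.5,3]])))
"
```

```text
time: 14.95
ee_pos: [588.9, -50.9, 6.5]
eef_rot: [1.196, 1.217, -1.196]
wrist_force: [-0.2, -0.3, -0.6]
finger_gap: 51.6
time: 15.95
ee_pos: [588.9, -50.8, 152.5]
eef_rot: [1.197, 1.217, -1.196]
wrist_force: [0.0, 0.5, -0.2]
finger_gap: 85.4
t 15.95 tcp [588.9 -50.8 152.5] jaw 1.0 gap 85.4 F [ 0.   0.5 -0.2] q [ 0.28  0.55 -0.43  1.76  0.28  0.89 -0.25]
world d [ 33.1 244.8 -42.5] tool units [ 1.064  0.934 -6.105]
turn units -9.749
[0.07, 0.06, -0.38, -0.61]
[0.07, 0.07, -0.38, -0.61]
[0.07, 0.09, -0.38, -0.61]
[0.07, 0.11, -0.37, -0.61]
[0.07, 0.12, -0.37, -0.61]
[0.07, 0.14, -0.36, -0.61]
[0.07, 0.15, -0.35, -0.61]
[0.07, 0.17, -0.35, -0.61]
[0.07, 0.18, -0.34, -0.61]
[0.07, 0.2, -0.33, -0.61]
[0.07, 0.21, -0.32, -0.61]
[0.07, 0.22, -0.31, -0.61]
[0.07, 0.24, -0.3, -0.61]
[0.07, 0.25, -0.29, -0.61]
[0.07, 0.26, -0.28, -0.61]
[0.07, 0.27, -0.27, -0.61]
[317.0, 224.1] (array([ 5.88505826e+02, -4.92328941e+01,  3.64108655e-02]), np.float64(0.9410696266397578))
[[314. 228.]]
```

View pics/w5.png

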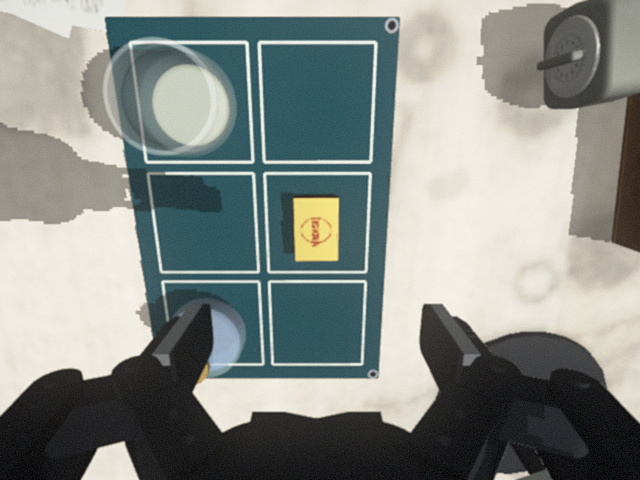

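```bash
python3 -m handwheel '[[-1,0.04,0.06,-0.38,-0.6],[-1,0.04,0.07,-0.38,-0.6],[-1,0.04,0.09,-0.38,-0.6],[-1,0.04,0.11,-0.37,-0.6],[-1,0.04,0.12,-0.37,-0.6],[-1,0.04,0.14,-0.36,-0.6],[-1,0.04,0.15,-0.35,-0.6],[-1,0.04,0.17,-0.35,-0.6]]'
python3 -m handwheel '[[-1,0.07,0.18,-0.34,-0.6],[-1,0.07,0.2,-0.33,-0.6],[-1,0.07,0.21,-0.32,-0.6],[-1,0.07,0.22,-0.31,-0.6],[-1,0.07,0.24,-0.3,-0.6],[-1,0.07,0.25,-0.29,-0.6],[-1,0.07,0.26,-0.28,-0.7],[-1,0.07,0.27,-0.27,-0.7]]'
python3 -c "
from h import *
p=bot.read_camera('wrist'); cv2.imwrite('pics/w6.png',p['pixels'][:,:,::-1])
for x in bot.silhouettes(p,'coverglass_box')[:2]: print(x['conf'],x['at'],fit([(p,x['pixels'])],'coverglass_box',[624,197]))
plan(625,197,2,40,8)
"
```

```text
time: 17.05
ee_pos: [605.8, 72.7, 137.6]
eef_rot: [0.944, 1.356, -0.944]
wrist_force: [0.1, 0.3, 0.6]
finger_gap: 85.4
time: 18.05
ee_pos: [623.4, 194.0, 115.1]
eef_rot: [0.676, 1.463, -0.676]
wrist_force: [0.3, -0.2, -0.0]
finger_gap: 85.4
0.9 [321.1, 240.3] (array([6.26136693e+02, 1.97054615e+02, 5.70732476e-01]), np.float64(0.882530989618055))
t 18.15 tcp [622.9 195.6 115. ] jaw 40.4 gap 85.6 F [0.8 0.5 0.3] q [-0.04  0.7  -0.58  1.62  0.45  0.95 -0.06]
world d [   2.1    1.4 -113. ] tool units [2.824 0.062 0.012]
turn units 0.111
[0.35, 0.01, 0.0, 0.01]
[0.35, 0.01, 0.0, 0.01]
[0.35, 0.01, 0.0, 0.01]
[0.35, 0.01, 0.0, 0.01]
[0.35, 0.01, 0.0, 0.01]
[0.35, 0.01, 0.0, 0.01]
[0.35, 0.01, 0.0, 0.01]
[0.35, 0.01, 0.0, 0.01]
```

View pics/w6.png

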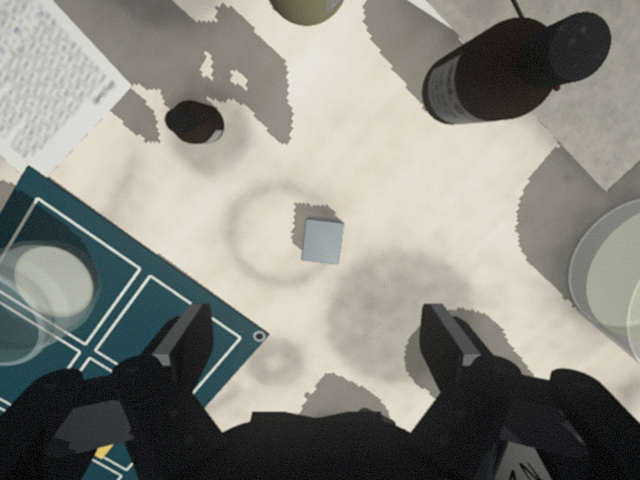

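```bash
python3 -m handwheel '[[-1,0.3,0.06,0.02,0.5],[-1,0.38,0,0,0.5],[-1,0.38,0,0,0],[-1,0.38,0,0,0],[-1,0.38,0,0,0],[-1,0.38,0,0,0],[-1,0.38,0,0,0],[-1,0.2,0,0,0]]'
python3 -c "
from h import *
go(625.5,197,2,36)"
```

```text
time: 19.15
ee_pos: [625.2, 193.8, 2.9]
eef_rot: [0.732, 1.445, -0.733]
wrist_force: [-0.3, 0.5, 0.0]
finger_gap: 85.5
t 19.15 tcp [625.2 193.8   2.9] jaw 36.2 gap 85.5 F [-0.3  0.5  0. ] q [-0.09  0.83 -0.48  1.69  0.53  0.75 -0.2 ]
world d [ 0.3  3.2 -0.9] tool units [ 0.021  0.054 -0.059]
turn units 0.051
```

```bash
python3 -m handwheel '[[-1,0,0.05,-0.06,0],[1,0,0,0,0],[1,0,0,0,0],[1,0,0,0,0],[1,0,0,0,0],[1,0,0,0,0],[1,0,0,0,0],[1,0,0,0,0]]' 30
python3 -c "
from h import *
p=bot.read_camera('wrist'); cv2.imwrite('pics/w7.png',p['pixels'][:,:,::-1])
for x in bot.silhouettes(p,'coverglass_box')[:2]: print(x['conf'],x['at'],fit([(p,x['pixels'])],'coverglass_box',[624,197]))
go(588,-50,120)
"
```

```text
time: 20.15
ee_pos: [626.0, 197.1, 4.7]
eef_rot: [0.733, 1.443, -0.732]
wrist_force: [-0.5, -1.7, 6.5]
finger_gap: 26.7
0.73 [312.3, 311.1] (array([6.26132335e+02, 1.97172865e+02, 6.07149753e-01]), np.float64(0.8642915888414602))
t 20.25 tcp [626.  197.1   4.6] jaw 36.2 gap 26.5 F [-1.1 -0.2  6.2] q [-0.09  0.83 -0.49  1.69  0.53  0.75 -0.21]
world d [ -38.  -247.1  115.4] tool units [-2.885 -4.412  4.425]
```

View pics/w7.png

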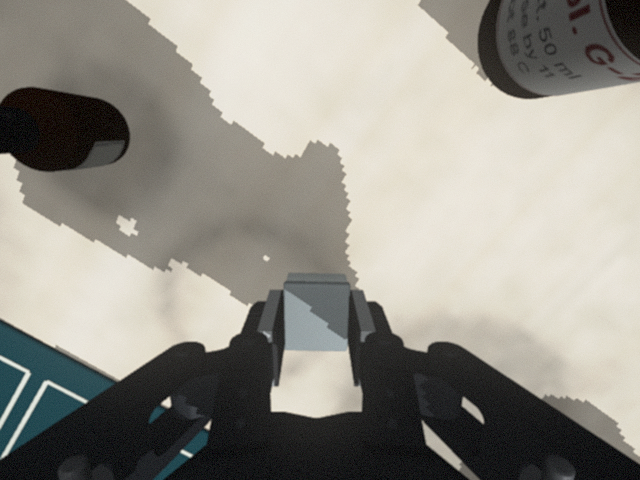

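```bash
python3 -m handwheel '[[1,-0.1,0,0,0],[1,-0.4,0,0,0],[1,-0.4,0,0,0],[1,-0.4,0,0,0],[1,-0.4,0,0,0],[1,-0.4,0,0,0],[1,-0.4,0,0,0],[1,-0.3,0,0,0]]'
python3 -c "
from h import *
plan(588.7,-50.2,90,1,12)"
```

```text
time: 21.25
ee_pos: [625.9, 197.2, 117.3]
eef_rot: [0.733, 1.443, -0.732]
wrist_force: [0.8, 0.2, -0.6]
finger_gap: 26.7
t 21.25 tcp [625.9 197.2 117.3] jaw 36.2 gap 26.7 F [ 0.8  0.2 -0.6] q [-0.05  0.7  -0.56  1.61  0.43  0.95 -0.13]
world d [ -37.2 -247.4  -27.3] tool units [ 0.681 -4.403  4.441]
turn units 8.799
[0.06, -0.37, 0.37, 0.73]
[0.06, -0.35, 0.39, 0.73]
[0.06, -0.33, 0.41, 0.73]
[0.06, -0.31, 0.42, 0.73]
[0.06, -0.28, 0.44, 0.73]
[0.06, -0.26, 0.45, 0.73]
[0.06, -0.24, 0.46, 0.73]
[0.06, -0.21, 0.48, 0.73]
[0.06, -0.19, 0.49, 0.73]
[0.06, -0.16, 0.49, 0.73]
[0.06, -0.14, 0.5, 0.73]
[0.06, -0.11, 0.51, 0.73]
```

```bash
python3 -m handwheel '[[1,0.06,-0.37,0.37,0.7],[1,0.06,-0.35,0.39,0.7],[1,0.06,-0.33,0.41,0.7],[1,0.06,-0.31,0.42,0.7],[1,0.06,-0.28,0.44,0.7],[1,0.06,-0.26,0.45,0.7],[1,0.06,-0.24,0.46,0.8],[1,0.06,-0.21,0.48,0.8]]'
python3 -m handwheel '[[1,0.06,-0.19,0.49,0.8],[1,0.06,-0.16,0.49,0.8],[1,0.06,-0.14,0.5,0.8],[1,0.06,-0.11,0.51,0.6],[1,0,0,0,0],[1,0.2,0,0,0],[1,0.4,0,0,0],[1,0.4,0,0,0]]'
python3 -c "
from h import *
plan(588.7,-50.2,22.5,1,4)
p=bot.read_camera('wrist'); cv2.imwrite('pics/w8.png',p['pixels'][:,:,::-1])
"
```

```text
time: 22.25
ee_pos: [601.9, 30.3, 96.8]
eef_rot: [1.043, 1.307, -1.043]
wrist_force: [-0.1, 0.6, -0.4]
finger_gap: 26.8
time: 23.25
ee_pos: [589.5, -50.0, 45.9]
eef_rot: [1.195, 1.219, -1.196]
wrist_force: [0.1, -0.2, 0.5]
finger_gap: 26.6
t 23.25 tcp [589.5 -50.   45.9] jaw 1.1 gap 26.6 F [ 0.1 -0.2  0.5] q [ 0.24  0.69 -0.37  1.85  0.37  0.67 -0.33]
world d [ -0.8  -0.2 -23.4] tool units [ 0.584 -0.019  0.006]
turn units 0.017
[0.15, -0.0, 0.0, 0.0]
[0.15, -0.0, 0.0, 0.0]
[0.15, -0.0, 0.0, 0.0]
[0.15, -0.0, 0.0, 0.0]
```

View pics/w8.png

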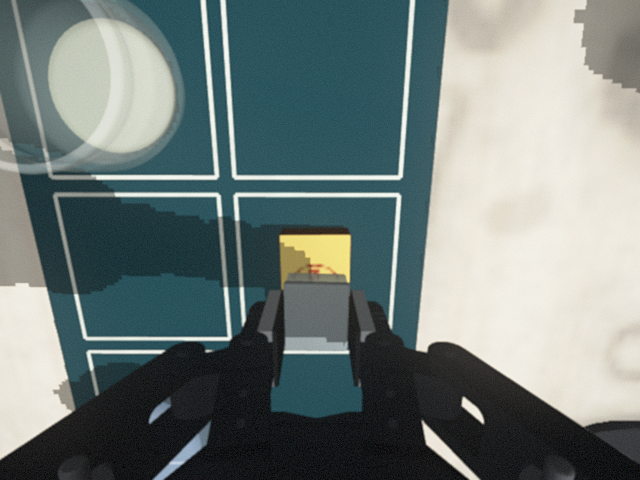

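```bash
python3 -m handwheel '[[1,0.2,-0.02,0,0],[1,0.2,0,0,0],[1,0.14,0,0,0],[1,0.03,0,0,0],[1,0.02,0,0,0],[0.2,0,0,0,0],[0.2,0,0,0,0],[0,0,0,0,0]]'
python3 -m handwheel '[[-0.2,-0.1,0,0,0],[-0.3,-0.3,0,0,0],[-0.6,-0.5,0,0,0],[-1,-0.5,0,0,0],[-1,-0.5,0,0,0],[-1,-0.6,0,0,0],[-1,-0.7,0,0,0],[-1,-0.7,0,0,0]]'
python3 -c "
from h import *
p=bot.read_camera('wrist'); cv2.imwrite('pics/w9.png',p['pixels'][:,:,::-1])
for x in bot.silhouettes(p,'coverglass_box')[:1]: print(x['at'],fit([(p,x['pixels'])],'coverglass_box',[587,-51],17))
plan(415,315,180,40,20)
q=bot.read_camera('top'); cv2.imwrite('pics/t2.png',q['pixels'][:,:,::-1])
"
```

```text
time: 24.3
ee_pos: [588.9, -50.8, 23.9]
eef_rot: [1.196, 1.217, -1.196]
wrist_force: [0.1, -1.0, 0.5]
finger_gap: 42.7
time: 25.3
ee_pos: [588.8, -50.7, 181.6]
eef_rot: [1.197, 1.217, -1.196]
wrist_force: [0.6, -0.2, 0.0]
finger_gap: 85.5
[315.5, 225.7] (array([ 5.88862539e+02, -5.03262041e+01, -1.66468985e-02]), np.float64(0.8523803299841767))
t 25.4 tcp [590.5 -50.5 183.6] jaw 1.0 gap 85.4 F [0.7 0.9 0.6] q [ 0.3   0.52 -0.45  1.72  0.27  0.95 -0.24]
world d [-175.5  365.5   -3.6] tool units [ 0.064 -4.229 -9.212]
turn units -9.752
[0.0, -0.21, -0.46, -0.49]
[0.0, -0.2, -0.47, -0.49]
[0.0, -0.18, -0.47, -0.49]
[0.0, -0.16, -0.48, -0.49]
[0.0, -0.15, -0.49, -0.49]
[0.0, -0.13, -0.49, -0.49]
[0.0, -0.11, -0.49, -0.49]
[0.0, -0.1, -0.5, -0.49]
[0.0, -0.08, -0.5, -0.49]
[0.0, -0.06, -0.5, -0.49]
[0.0, -0.05, -0.5, -0.49]
[0.0, -0.03, -0.51, -0.49]
[0.0, -0.01, -0.51, -0.49]
[0.0, 0.01, -0.51, -0.49]
[0.0, 0.02, -0.51, -0.49]
[0.0, 0.04, -0.51, -0.49]
[0.0, 0.06, -0.5, -0.49]
[0.0, 0.07, -0.5, -0.49]
[0.0, 0.09, -0.5, -0.49]
[0.01, 0.11, -0.5, -0.49]
```

View pics/w9.png

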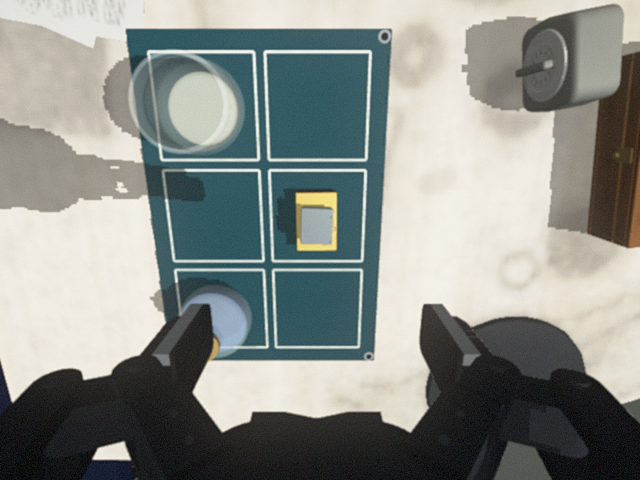

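```bash
python3 -c "
from h import *
plan(410,300,160,90,24)"
```

```text
t 25.45 tcp [589.7 -50.7 181.9] jaw 1.0 gap 85.3 F [ 0.2 -0.8 -0.5] q [ 0.3   0.52 -0.45  1.72  0.27  0.95 -0.24]
world d [-179.7  350.7  -21.9] tool units [ 0.529 -4.342 -8.845]
turn units -22.252
[0.02, -0.18, -0.37, -0.93]
[0.02, -0.16, -0.38, -0.93]
[0.02, -0.13, -0.39, -0.93]
[0.02, -0.11, -0.4, -0.93]
[0.02, -0.08, -0.4, -0.93]
[0.02, -0.05, -0.41, -0.93]
[0.02, -0.03, -0.41, -0.93]
[0.02, -0.0, -0.41, -0.93]
[0.02, 0.03, -0.41, -0.93]
[0.02, 0.05, -0.41, -0.93]
[0.02, 0.08, -0.4, -0.93]
[0.02, 0.1, -0.4, -0.93]
[0.02, 0.13, -0.39, -0.93]
[0.02, 0.15, -0.38, -0.93]
[0.02, 0.18, -0.37, -0.93]
[0.02, 0.2, -0.36, -0.93]
[0.02, 0.22, -0.34, -0.93]
[0.02, 0.25, -0.33, -0.93]
[0.02, 0.27, -0.31, -0.93]
[0.02, 0.29, -0.29, -0.93]
[0.02, 0.31, -0.27, -0.93]
[0.02, 0.32, -0.25, -0.93]
[0.02, 0.34, -0.23, -0.93]
[0.02, 0.35, -0.21, -0.93]
```

View pics/t2.png

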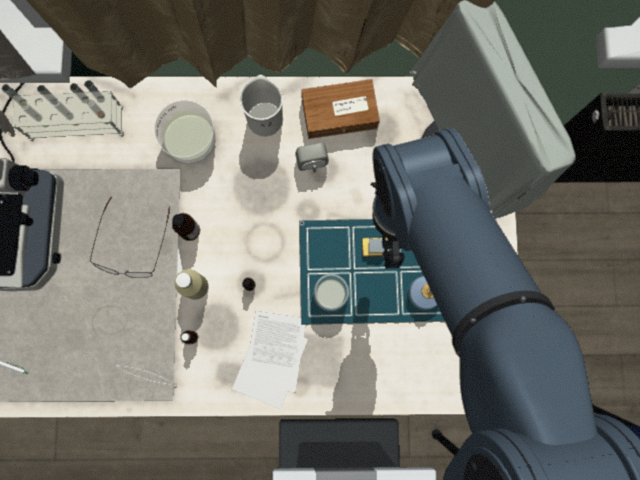

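```bash
python3 -m handwheel '[[-1,0.02,-0.18,-0.37,-0.9],[-1,0.02,-0.16,-0.38,-0.9],[-1,0.02,-0.13,-0.39,-0.9],[-1,0.02,-0.11,-0.4,-0.9],[-1,0.02,-0.08,-0.4,-0.9],[-1,0.02,-0.05,-0.41,-1],[-1,0.02,-0.03,-0.41,-1],[-1,0.02,0,-0.41,-1]]'
python3 -m handwheel '[[-1,0.02,0.03,-0.41,-0.9],[-1,0.02,0.05,-0.41,-0.9],[-1,0.02,0.08,-0.4,-0.9],[-1,0.02,0.1,-0.4,-0.9],[-1,0.02,0.13,-0.39,-0.9],[-1,0.02,0.15,-0.38,-1],[-1,0.02,0.18,-0.37,-1],[-1,0.02,0.2,-0.36,-1]]'
python3 -m handwheel '[[-1,0.02,0.22,-0.34,-0.9],[-1,0.02,0.25,-0.33,-0.9],[-1,0.02,0.27,-0.31,-0.9],[-1,0.02,0.29,-0.29,-0.9],[-1,0.02,0.31,-0.27,-0.9],[-1,0.02,0.32,-0.25,-1],[-1,0.02,0.34,-0.23,-1],[-1,0.02,0.35,-0.21,-0.7]]'
python3 -c "
from h import *
plan(408,321,100,90,8)
p=bot.read_camera('wrist'); cv2.imwrite('pics/w10.png',p['pixels'][:,:,::-1])
for n in ['dropper_bottle','stain_bottle','brown_bottle']:
  for x in bot.silhouettes(p,n)[:2]: print(n,x['conf'],x['at'],int(x['pixels'].sum()),fit([(p,x['pixels'])],n,dict(dropper_bottle=[408,321],stain_bottle=[507,313],brown_bottle=[625,331])[n]))
"
```

```text
time: 26.45
ee_pos: [528.9, 67.6, 173.3]
eef_rot: [0.799, 1.419, -0.798]
wrist_force: [0.4, 0.1, -0.6]
finger_gap: 85.4
time: 27.45
ee_pos: [468.5, 184.5, 166.9]
eef_rot: [0.393, 1.535, -0.393]
wrist_force: [0.4, -0.3, -0.6]
finger_gap: 85.4
time: 28.45
ee_pos: [408.5, 300.9, 160.4]
eef_rot: [0.0, 1.571, 0.0]
wrist_force: [0.6, 0.5, 0.4]
finger_gap: 85.6
t 28.45 tcp [408.5 300.9 160.4] jaw 90.0 gap 85.6 F [0.6 0.5 0.4] q [-0.13  0.53 -0.89  1.95  0.52  0.91  0.29]
world d [ -0.5  20.1 -60.4] tool units [ 1.51   0.501 -0.013]
turn units 0.001
[0.19, 0.06, -0.0, 0.0]
[0.19, 0.06, -0.0, 0.0]
[0.19, 0.06, -0.0, 0.0]
[0.19, 0.06, -0.0, 0.0]
[0.19, 0.06, -0.0, 0.0]
[0.19, 0.06, -0.0, 0.0]
[0.19, 0.06, -0.0, 0.0]
[0.19, 0.06, -0.0, 0.0]
dropper_bottle 0.66 [342.2, 234.1] 1291 (array([406.28432763, 322.35416418]), np.float64(0.8480852796692733))
stain_bottle 0.9 [335.6, 362.8] 6357 (array([497.78309631, 316.24985504]), np.float64(0.7368060449277801))
```

View pics/w10.png

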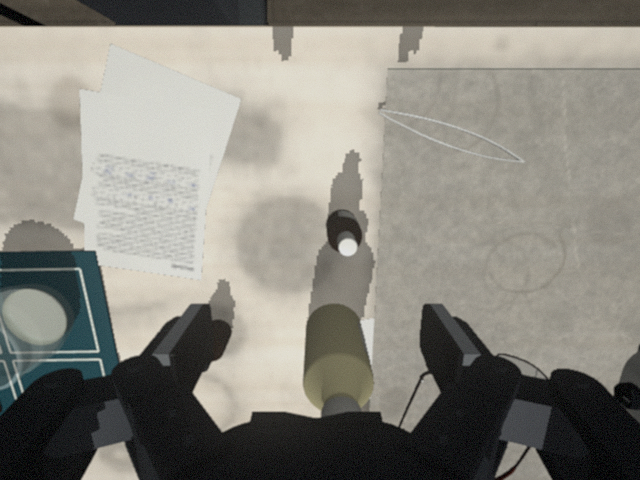

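```bash
python3 -m handwheel '[[-1,0.2,0.06,0.01,0],[-1,0.2,0.06,0,0],[-1,0.2,0.06,0,0],[-1,0.2,0.06,0,0],[-1,0.2,0.06,0,0],[-1,0.2,0.06,0,0],[-1,0.2,0.07,0,0],[-1,0.2,0.07,0,0]]'
python3 -c "
from h import *
go(407,322,22,90)
p=bot.read_camera('wrist'); cv2.imwrite('pics/w11.png',p['pixels'][:,:,::-1])
for n in ['dropper_bottle']:
  for x in bot.silhouettes(p,n)[:2]: print(n,x['conf'],x['at'],int(x['pixels'].sum()),fit([(p,x['pixels'])],n,[408,321]))
"
```

```text
time: 29.65
ee_pos: [409.5, 320.2, 96.0]
eef_rot: [0.003, 1.571, -0.003]
wrist_force: [0.5, 0.1, 0.7]
finger_gap: 85.4
t 29.65 tcp [409.5 320.2  96. ] jaw 89.8 gap 85.4 F [0.5 0.1 0.7] q [-0.22  0.62 -0.8   1.99  0.63  0.8   0.17]
world d [ -2.5   1.8 -74. ] tool units [ 1.85   0.044 -0.063]
turn units -0.049
dropper_bottle 0.73 [320.9, 258.0] 2368 (array([405.93862271, 323.05897379]), np.float64(0.8629261708887002))
```

View pics/w11.png

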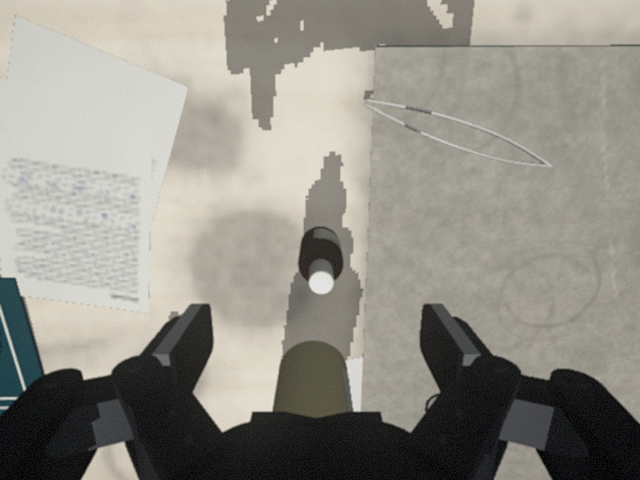

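```bash
python3 -m handwheel '[[-1,0.1,0.05,-0.08,0],[-1,0.3,0,0,0],[-1,0.3,0,0,0],[-1,0.3,0,0,0],[-1,0.3,0,0,0],[-1,0.3,0,0,0],[-1,0.2,0,0,0],[-1,0.05,0,0,0]]'
python3 -m handwheel '[[1,0,0,0,0],[1,0,0,0,0],[1,0,0,0,0],[1,0,0,0,0],[1,0,0,0,0],[1,0,0,0,0],[1,0,0,0,0],[1,0,0,0,0]]' 30
python3 -c "
from h import *
go(407,322,22,90)
p=bot.read_camera('wrist'); cv2.imwrite('pics/w12.png',p['pixels'][:,:,::-1])
"
```

```text
time: 30.75
ee_pos: [406.1, 321.9, 21.9]
eef_rot: [0.002, 1.571, -0.003]
wrist_force: [-0.5, -0.6, 0.2]
finger_gap: 85.6
time: 31.75
ee_pos: [406.5, 322.1, 22.8]
eef_rot: [0.003, 1.57, -0.003]
wrist_force: [-0.1, -0.7, 6.1]
finger_gap: 26.4
t 31.75 tcp [406.5 322.1  22.8] jaw 89.8 gap 26.4 F [-0.1 -0.7  6.1] q [-0.31  0.72 -0.7   2.05  0.77  0.65  0.04]
world d [ 0.5 -0.1 -0.8] tool units [ 0.02  -0.003  0.013]
turn units -0.051
```

View pics/w12.png

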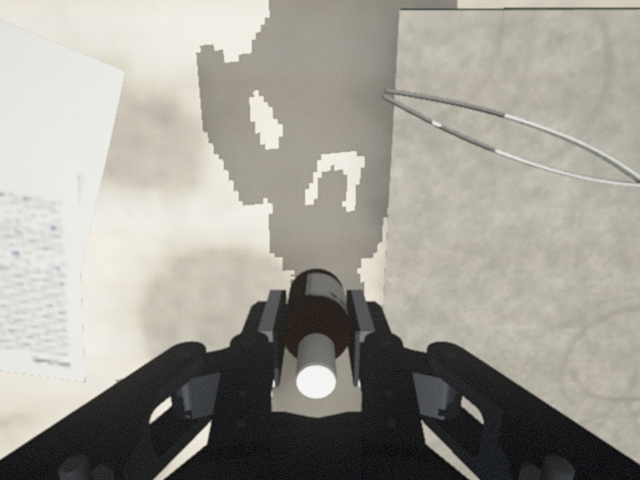

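```bash
python3 -m handwheel '[[1,-0.1,0,0,0],[1,-0.4,0,0,0],[1,-0.4,0,0,0],[1,-0.4,0,0,0],[1,-0.4,0,0,0],[1,-0.4,0,0,0],[1,-0.4,0,0,0],[1,-0.4,0,0,0]]'
python3 -c "
from h import *
plan(588,45,130,None,12)"
```

```text
time: 32.8
ee_pos: [406.3, 322.0, 139.6]
eef_rot: [0.003, 1.571, -0.003]
wrist_force: [0.0, -0.6, -0.3]
finger_gap: 26.4
t 32.8 tcp [406.3 322.  139.6] jaw 89.8 gap 26.4 F [ 0.  -0.6 -0.3] q [-0.19  0.57 -0.86  1.95  0.55  0.88  0.23]
world d [ 181.7 -277.    -9.6] tool units [ 0.24  -6.908  4.567]
[0.02, -0.58, 0.38, -0.0]
[0.02, -0.58, 0.38, -0.0]
[0.02, -0.58, 0.38, -0.0]
[0.02, -0.58, 0.38, -0.0]
[0.02, -0.58, 0.38, -0.0]
[0.02, -0.58, 0.38, -0.0]
[0.02, -0.58, 0.38, -0.0]
[0.02, -0.58, 0.38, -0.0]
[0.02, -0.58, 0.38, -0.0]
[0.02, -0.58, 0.38, -0.0]
[0.02, -0.58, 0.38, -0.0]
[0.02, -0.58, 0.38, -0.0]
```

```bash
python3 -m handwheel '[[1,0.02,-0.58,0.38,0],[1,0.02,-0.58,0.38,0],[1,0.02,-0.58,0.38,0],[1,0.02,-0.58,0.38,0],[1,0.02,-0.58,0.38,0],[1,0.02,-0.58,0.38,0],[1,0.02,-0.58,0.38,0],[1,0.02,-0.58,0.38,0]]'
python3 -m handwheel '[[1,0.02,-0.58,0.38,0],[1,0.02,-0.58,0.38,0],[1,0.02,-0.58,0.38,0],[1,0.02,-0.56,0.38,0],[1,0,0,0,0],[1,0.4,0,0,0],[1,0.4,0,0,0],[1,0.4,0,0,0]]'
python3 -c "
from h import *
plan(588,45,26.5,None,4)
p=bot.read_camera('wrist'); cv2.imwrite('pics/w13.png',p['pixels'][:,:,::-1])
"
```

```text
time: 33.8
ee_pos: [527.7, 135.2, 132.6]
eef_rot: [0.003, 1.571, -0.003]
wrist_force: [-0.3, 0.4, 0.0]
finger_gap: 26.0
time: 34.8
ee_pos: [587.1, 44.4, 79.5]
eef_rot: [0.002, 1.572, -0.002]
wrist_force: [-0.5, 0.7, -0.9]
finger_gap: 26.3
t 34.8 tcp [587.1  44.4  79.5] jaw 89.9 gap 26.3 F [-0.5  0.7 -0.9] q [ 0.33  0.73 -0.8   1.82  0.67  0.88  0.78]
world d [  0.9   0.6 -53. ] tool units [1.324 0.016 0.025]
[0.33, 0.0, 0.01, -0.0]
[0.33, 0.0, 0.01, -0.0]
[0.33, 0.0, 0.01, -0.0]
[0.33, 0.0, 0.01, -0.0]
```

View pics/w13.png

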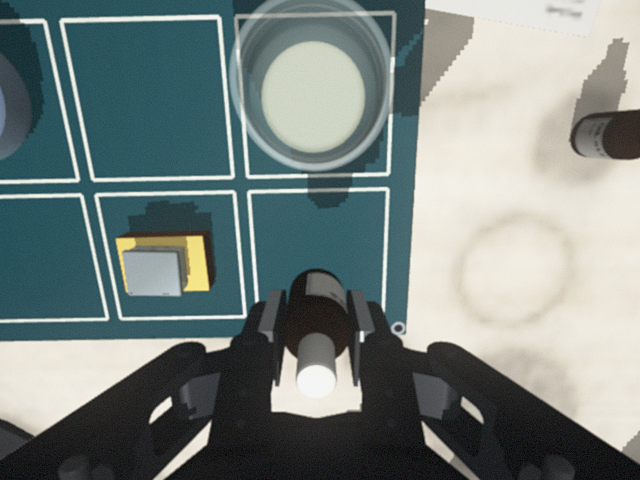

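```bash
python3 -c "
from h import *
p=bot.read_camera('wrist')
x=bot.silhouettes(p,'coverglass_box')[0]; print(fit([(p,x['pixels'])],'coverglass_box',[587,-51],17))
y=bot.silhouettes(p,'matchbox')[0]; print(fit([(p,np.maximum(x['pixels'],y['pixels']))],'matchbox',[587,-51],3),fit([(p,y['pixels'])],'matchbox',[587,-51],3))
c=back(p,[[116,240],[205,232],[213,291],[124,298]],17); print(np.round(c,1))
v=cv2.resize(p['pixels'][210:330,90:240,::-1],None,fx=5,fy=5,interpolation=3); cv2.imwrite('pics/z1.png',v)"
```

```text
(array([589.42997315, -50.48546146,   3.23684695]), np.float64(0.8595959762080968))
(array([589.13270344, -49.8933971 ,   3.18494685]), np.float64(0.9437969029609126)) (array([ 5.88209635e+02, -4.95966707e+01,  2.53983513e-02]), np.float64(0.4751805576049548))
[[571.4 -75.2  17. ]
 [566.7 -21.5  17. ]
 [604.8 -20.1  17. ]
 [609.3 -76.4  17. ]]
```

View pics/z1.png

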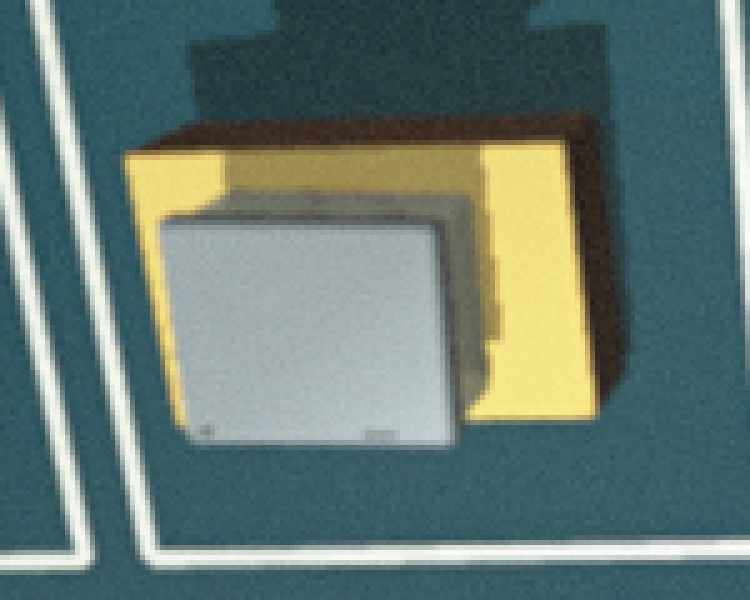

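```bash
python3 -m handwheel '[[1,0.3,0.02,0.02,0],[1,0.4,0,0,0],[1,0.35,0,0,0],[1,0.2,0,0,0],[1,0.05,0,0,0],[1,0.01,0,0,0],[1,0,0,0,0],[1,0,0,0,0]]'
python3 -c "
from h import *
go(588,45,26.5)"
```

```text
time: 36.0
ee_pos: [588.7, 44.6, 28.9]
eef_rot: [0.003, 1.57, -0.003]
wrist_force: [0.3, 1.0, 0.1]
finger_gap: 26.2
t 36.0 tcp [588.7  44.6  28.9] jaw 89.8 gap 26.2 F [0.3 1.  0.1] q [ 0.3   0.79 -0.74  1.86  0.74  0.8   0.72]
world d [-0.7  0.4 -2.4] tool units [ 0.059  0.011 -0.018]
```

```bash
python3 -m handwheel '[[1,0.04,0,0,0],[1,0.03,0,0,0],[1,0,0,0,0],[0.3,0,0,0,0],[0.1,0,0,0,0],[-0.1,0,0,0,0],[-0.2,0,0,0,0],[-0.2,0,0,0,0]]'
python3 -m handwheel '[[-0.4,-0.1,0,0,0],[-0.4,-0.4,0,0,0],[-0.6,-0.5,0,0,0],[-1,-0.5,0,0,0],[-1,-0.6,0,0,0],[-1,-0.6,0,0,0],[-1,-0.6,0,0,0],[-1,-0.6,0,0,0]]'
python3 -c "
from h import *
plan(600,320,190,90,12)
p=bot.read_camera('wrist'); cv2.imwrite('pics/w14.png',p['pixels'][:,:,::-1])
x=bot.silhouettes(p,'dropper_bottle')[0]; print(fit([(p,x['pixels'])],'dropper_bottle',[587,45],3))
"
```

```text
time: 37.0
ee_pos: [588.5, 44.6, 25.7]
eef_rot: [0.003, 1.571, -0.003]
wrist_force: [0.6, -0.5, 0.5]
finger_gap: 51.0
time: 38.0
ee_pos: [588.5, 44.7, 183.9]
eef_rot: [0.003, 1.57, -0.003]
wrist_force: [-0.4, 0.4, -0.4]
finger_gap: 85.1
t 38.0 tcp [588.5  44.7 183.9] jaw 89.8 gap 85.1 F [-0.4  0.4 -0.4] q [ 0.39  0.62 -0.89  1.71  0.54  1.07  0.9 ]
world d [ 11.5 275.3   6.1] tool units [-0.15   6.884  0.265]
turn units -0.048
[-0.01, 0.57, 0.02, -0.0]
[-0.01, 0.57, 0.02, -0.0]
[-0.01, 0.57, 0.02, -0.0]
[-0.01, 0.57, 0.02, -0.0]
[-0.01, 0.57, 0.02, -0.0]
[-0.01, 0.57, 0.02, -0.0]
[-0.01, 0.57, 0.02, -0.0]
[-0.01, 0.57, 0.02, -0.0]
[-0.01, 0.57, 0.02, -0.0]
[-0.01, 0.57, 0.02, -0.0]
[-0.01, 0.57, 0.02, -0.0]
[-0.01, 0.57, 0.02, -0.0]
(array([588.27125891,  44.97585604]), np.float64(0.8366351303051504))
```

View pics/w14.png

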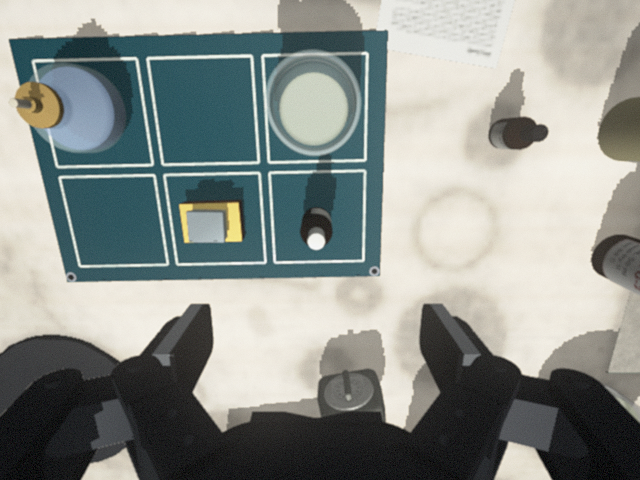

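```bash
python3 - <<'E'
from h import *
q=bot.read_camera('top'); s=bot.read_camera('scene')
cv2.imwrite('pics/t3.png',q['pixels'][:,:,::-1]); cv2.imwrite('pics/s3.png',s['pixels'][:,:,::-1])
def P(c): 
    W=np.linalg.inv(np.array(c['world_from_camera'])); K=np.array([[c['fx'],0,c['cx']],[0,c['fy'],c['cy']],[0,0,1]]); return K@W[:3]
for a,b in [((545,170),(557,94)),((572,157),(610,112)),((497,3),(626,69)),((460,2),(591,67)),((412,80),(487,300)),((476,214),(569,316)),((487,222),(591,322)),((487,222),(569,316)),((476,214),(487,300))]:
    X=cv2.triangulatePoints(P(q),P(s),np.array(a,float),np.array(b,float)); X=(X[:3]/X[3]).T
    print(a,b,np.round(X,0),np.round(np.abs(proj(q,X)-a).max()))
print(proj(q,[[589,-50,z] for z in (180,300,400,500)]))
E
```

```text
(545, 170) (557, 94) [[ 648. -273.  367.]] 1.0
(572, 157) (610, 112) [[ 673. -322.  352.]] 2.0
(497, 3) (626, 69) [[ 922. -215.  361.]] 0.0
(460, 2) (591, 67) [[ 927. -159.  356.]] 0.0
(412, 80) (487, 300) [[ 950. -115.  -79.]] 17.0
(476, 214) (569, 316) [[ 679. -287.   51.]] 17.0
(487, 222) (591, 322) [[ 667. -314.   59.]] 21.0
(487, 222) (569, 316) [[ 657. -300.   69.]] 16.0
(476, 214) (487, 300) [[ 638. -241.   83.]] 0.0
[[384.44267495 230.80296625]
 [393.38016007 217.13238304]
 [402.64314429 202.96392348]
 [414.21398024 185.265424  ]]
```

View pics/t3.png

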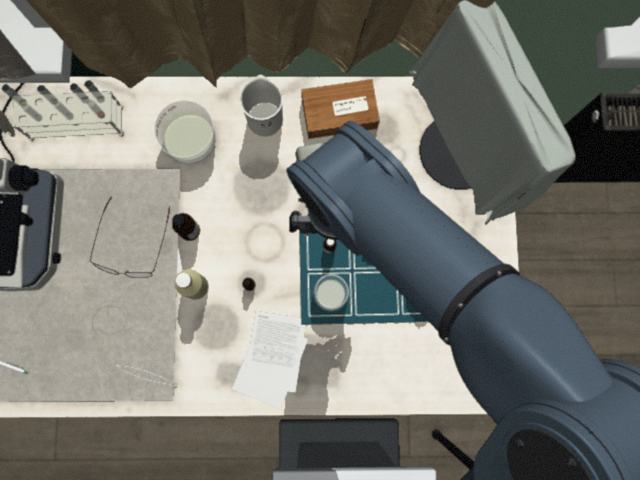

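View pics/s3.png

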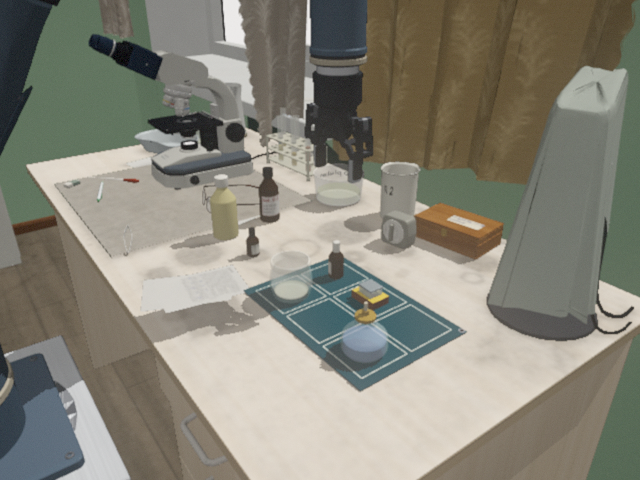

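```bash
python3 -c "
from h import *
plan(612,300,190,45,12)"
```

```text
t 38.2 tcp [588.6  44.5 182.7] jaw 89.8 gap 85.4 F [-0.2 -0.6 -0.7] q [ 0.39  0.62 -0.89  1.72  0.54  1.07  0.89]
world d [ 23.4 255.5   7.3] tool units [-0.182  6.39   0.561]
turn units 11.197
[-0.02, 0.53, 0.05, 0.93]
[-0.02, 0.53, 0.01, 0.93]
[-0.02, 0.53, -0.02, 0.93]
[-0.02, 0.53, -0.06, 0.93]
[-0.02, 0.53, -0.09, 0.93]
[-0.02, 0.52, -0.13, 0.93]
[-0.02, 0.51, -0.16, 0.93]
[-0.02, 0.5, -0.19, 0.93]
[-0.02, 0.49, -0.22, 0.93]
[-0.02, 0.47, -0.26, 0.93]
[-0.02, 0.45, -0.29, 0.93]
[-0.02, 0.43, -0.31, 0.93]
```

```bash
python3 -m handwheel '[[-1,-0.02,0.53,0.05,0.9],[-1,-0.02,0.53,0.01,0.9],[-1,-0.02,0.53,-0.02,0.9],[-1,-0.02,0.53,-0.06,0.9],[-1,-0.02,0.53,-0.09,0.9],[-1,-0.02,0.52,-0.13,1],[-1,-0.02,0.51,-0.16,1],[-1,-0.02,0.5,-0.19,1]]'
python3 -m handwheel '[[-1,-0.02,0.49,-0.22,0.9],[-1,-0.02,0.47,-0.26,0.9],[-1,-0.02,0.45,-0.29,1],[-1,-0.02,0.43,-0.31,0.9],[-1,0,0,0,0],[-1,0,0,0,0],[-1,0,0,0,0],[-1,0,0,0,0]]'
python3 -c "
from h import *
plan(625,331,180,45,4)
p=bot.read_camera('wrist'); cv2.imwrite('pics/w15.png',p['pixels'][:,:,::-1])
for n,s in dict(brown_bottle=[625,331],stain_bottle=[507,313]).items():
  for x in bot.silhouettes(p,n)[:2]: print(n,x['conf'],x['at'],int(x['pixels'].sum()),fit([(p,x['pixels'])],n,s))
"
```

```text
time: 39.2
ee_pos: [602.8, 215.1, 187.4]
eef_rot: [0.414, 1.532, -0.416]
wrist_force: [-0.1, 0.5, 0.9]
finger_gap: 85.0
time: 40.2
ee_pos: [611.3, 299.0, 191.3]
eef_rot: [0.614, 1.482, -0.615]
wrist_force: [-0.7, 0.6, -0.2]
finger_gap: 85.6
t 40.2 tcp [611.3 299.  191.3] jaw 45.0 gap 85.6 F [-0.7  0.6 -0.2] q [-0.17  0.68 -0.64  1.46  0.42  1.15 -0.09]
world d [ 13.7  32.  -11.3] tool units [ 0.283  0.808 -0.326]
turn units -0.011
[0.07, 0.2, -0.08, -0.0]
[0.07, 0.2, -0.08, -0.0]
[0.07, 0.2, -0.08, -0.0]
[0.07, 0.2, -0.08, -0.0]
brown_bottle 0.75 [360.6, 218.9] 3360 (array([624.84835315, 332.4748348 ]), np.float64(0.8635152028389388))
brown_bottle 0.39 [89.4, 315.2] 10579 (array([625., 331.]), np.float64(0.0))
stain_bottle 0.59 [231.2, 117.5] 5931 (array([512.06542492, 318.08525991]), np.float64(0.8878561568932558))
```

View pics/w15.png

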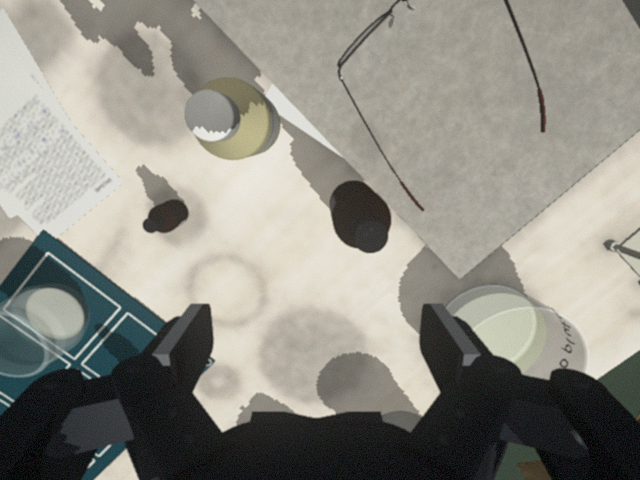

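```bash
python3 -m handwheel '[[-1,0,0.21,-0.08,0],[-1,0,0.21,-0.08,0],[-1,0,0.21,-0.08,0],[-1,0,0.21,-0.09,0],[-1,0.2,0,0,0],[-1,0.3,0,0,0],[-1,0.3,0,0,0],[-1,0.3,0,0,0]]'
python3 -c "
from h import *
go(625,332,66,45)
p=bot.read_camera('wrist'); cv2.imwrite('pics/w16.png',p['pixels'][:,:,::-1])
for n,s in dict(brown_bottle=[625,331]).items():
  for x in bot.silhouettes(p,n)[:1]: print(n,x['conf'],x['at'],int(x['pixels'].sum()),fit([(p,x['pixels'])],n,s))
"
```

```text
time: 41.35
ee_pos: [625.4, 332.5, 146.2]
eef_rot: [0.614, 1.482, -0.615]
wrist_force: [-0.5, -0.4, -0.1]
finger_gap: 85.1
t 41.35 tcp [625.4 332.5 146.2] jaw 45.0 gap 85.1 F [-0.5 -0.4 -0.1] q [-0.23  0.75 -0.62  1.43  0.46  1.11 -0.14]
world d [ -0.4  -0.5 -80.2] tool units [ 2.004e+00 -1.500e-02  2.000e-03]
turn units -0.004
brown_bottle 0.7 [316.1, 252.9] 5227 (array([625.33738497, 333.1543894 ]), np.float64(0.9009380423945379))
```

View pics/w16.png

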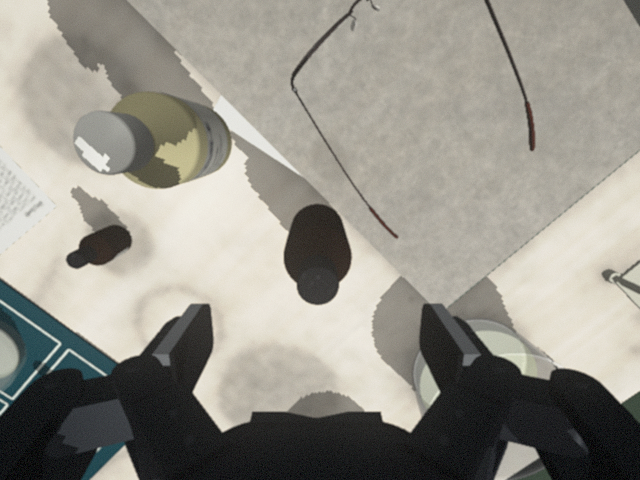

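```bash
python3 -m handwheel '[[-1,0.3,0,0,0],[-1,0.3,0,0,0],[-1,0.3,0,0,0],[-1,0.3,0,0,0],[-1,0.3,0,0,0],[-1,0.3,0,0,0],[-1,0.15,0,0,0],[-1,0.05,0,0,0]]'
python3 -m handwheel '[[1,0,0,0,0],[1,0,0,0,0],[1,0,0,0,0],[1,0,0,0,0],[1,0,0,0,0],[1,0,0,0,0],[1,0,0,0,0],[1,0,0,0,0]]' 40
python3 -c "
from h import *
go(625,332,66,45)"
```

```text
time: 42.45
ee_pos: [625.5, 333.0, 66.9]
eef_rot: [0.614, 1.482, -0.614]
wrist_force: [0.7, -0.3, 0.6]
finger_gap: 85.5
time: 43.45
ee_pos: [625.9, 333.3, 67.9]
eef_rot: [0.615, 1.482, -0.613]
wrist_force: [-0.6, 0.2, 6.3]
finger_gap: 43.4
t 43.45 tcp [625.9 333.3  67.9] jaw 45.0 gap 43.4 F [-0.6  0.2  6.3] q [-0.24  0.83 -0.58  1.5   0.51  0.97 -0.18]
world d [-0.9 -1.3 -1.9] tool units [ 0.048 -0.038  0.007]
turn units -0.001
```

```bash
python3 -m handwheel '[[1,-0.1,0,0,0],[1,-0.3,0,0,0],[1,-0.4,0,0,0],[1,-0.4,0,0,0],[1,-0.4,0,0,0],[1,-0.4,0,0,0],[1,-0.4,0,0,0],[1,-0.4,0,0,0]]'
python3 -c "
from h import *
plan(590,-145.5,180,None,16)"
```

```text
time: 44.45
ee_pos: [625.5, 333.0, 180.4]
eef_rot: [0.614, 1.482, -0.614]
wrist_force: [0.3, -0.5, -1.3]
finger_gap: 43.2
t 44.45 tcp [625.5 333.  180.4] jaw 45.0 gap 43.2 F [ 0.3 -0.5 -1.3] q [-0.22  0.72 -0.63  1.39  0.44  1.17 -0.12]
world d [-3.550e+01 -4.785e+02 -4.000e-01] tool units [ 0.01  -9.086  7.831]
[0.0, -0.57, 0.49, -0.0]
[0.0, -0.57, 0.49, -0.0]
[0.0, -0.57, 0.49, -0.0]
[0.0, -0.57, 0.49, -0.0]
[0.0, -0.57, 0.49, -0.0]
[0.0, -0.57, 0.49, -0.0]
[0.0, -0.57, 0.49, -0.0]
[0.0, -0.57, 0.49, -0.0]
[0.0, -0.57, 0.49, -0.0]
[0.0, -0.57, 0.49, -0.0]
[0.0, -0.57, 0.49, -0.0]
[0.0, -0.57, 0.49, -0.0]
[0.0, -0.57, 0.49, -0.0]
[0.0, -0.57, 0.49, -0.0]
[0.0, -0.57, 0.49, -0.0]
[0.0, -0.57, 0.49, -0.0]
```

Stop short at about y = -75 to check the clearance to the covered instrument.

```bash
python3 -m handwheel '[[1,0,-0.57,0.49,0],[1,0,-0.57,0.49,0],[1,0,-0.57,0.49,0],[1,0,-0.57,0.49,0],[1,0,-0.57,0.49,0],[1,0,-0.57,0.49,0],[1,0,-0.57,0.49,0],[1,0,-0.57,0.49,0]]'
python3 -m handwheel '[[1,0,-0.57,0.49,0],[1,0,-0.57,0.49,0],[1,0,-0.57,0.49,0],[1,0,-0.57,0.49,0],[1,0,-0.57,0.49,0],[1,0,-0.4,0.3,0],[1,0,0,0,0],[1,0,0,0,0]]'
python3 -c "
from h import *
plan(590,-145.5,180,45,4)
for n in ('top','scene'):
  p=bot.read_camera(n); cv2.imwrite(f'pics/{n}4.png',p['pixels'][:,:,::-1])
"
```

```text
time: 45.45
ee_pos: [607.4, 92.2, 179.9]
eef_rot: [0.614, 1.482, -0.614]
wrist_force: [0.3, -1.4, -0.7]
finger_gap: 43.5
time: 46.45
ee_pos: [593.4, -75.1, 179.6]
eef_rot: [0.614, 1.482, -0.612]
wrist_force: [-0.1, 0.4, -0.2]
finger_gap: 43.3
t 46.45 tcp [593.4 -75.1 179.6] jaw 45.1 gap 43.3 F [-0.1  0.4 -0.2] q [ 0.47  0.58 -0.67  1.7   0.41  1.01  0.44]
world d [ -3.4 -70.4   0.4] tool units [-0.012 -1.307  1.183]
turn units 0.018
[-0.0, -0.33, 0.3, 0.0]
[-0.0, -0.33, 0.3, 0.0]
[-0.0, -0.33, 0.3, 0.0]
[-0.0, -0.33, 0.3, 0.0]
```

View pics/top4.png

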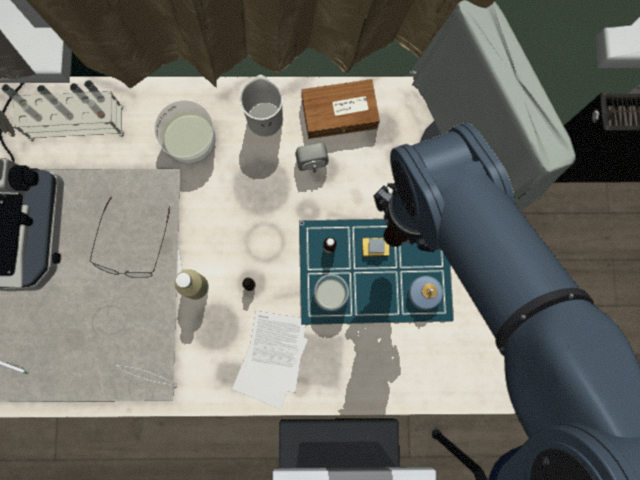

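View pics/scene4.png

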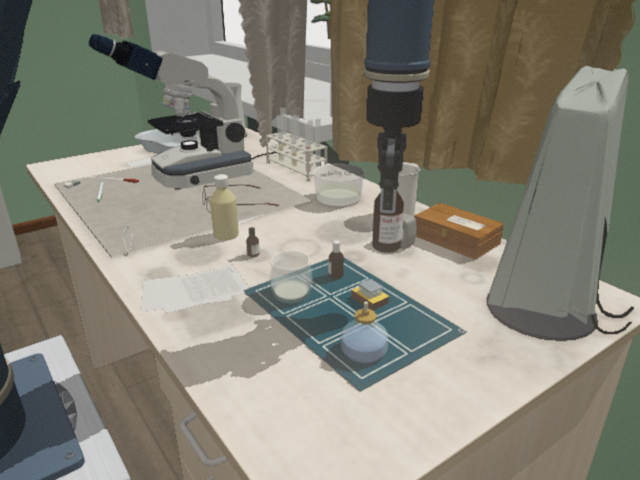

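```bash
python3 -c "
from h import *
q=bot.read_camera('top'); s=bot.read_camera('scene')
for z in (180,250,300,350,400,450,500,550): print(z,np.round(proj(s,[[593,-75,z]])[0]),np.round(proj(q,[[593,-75,z]])[0]))
for z in (400,450,500,550): print(z,np.round(back(q,[[400,150],[460,123],[510,190],[440,240]],z)[:,:2]).tolist())
"
```

```text
180 [387. 205.] [398. 229.]
250 [390. 160.] [404. 221.]
300 [392. 125.] [409. 215.]
350 [394.  88.] [414. 208.]
400 [396.  49.] [420. 200.]
450 [399.   7.] [426. 192.]
500 [402. -38.] [434. 182.]
550 [405. -87.] [442. 171.]
400 [[668.0, -48.0], [709.0, -138.0], [607.0, -205.0], [535.0, -102.0]]
450 [[652.0, -41.0], [690.0, -125.0], [595.0, -189.0], [527.0, -91.0]]
500 [[636.0, -33.0], [672.0, -112.0], [582.0, -172.0], [518.0, -80.0]]
550 [[620.0, -26.0], [653.0, -99.0], [570.0, -155.0], [510.0, -69.0]]
```

```bash
python3 -m handwheel '[[1,0,-0.33,0.3,0],[1,0,-0.33,0.3,0],[1,0,-0.33,0.3,0],[1,0,-0.32,0.28,0],[1,0,0,0,0],[1,0.4,0,0,0],[1,0.6,0,0,0],[1,0.6,0,0,0]]'
python3 -c "
from h import *
plan(590,-145.5,71,45,4)
p=bot.read_camera('wrist'); cv2.imwrite('pics/w17.png',p['pixels'][:,:,::-1])
p=bot.read_camera('scene'); cv2.imwrite('pics/s5.png',p['pixels'][:,:,::-1])
"
```

```text
time: 47.65
ee_pos: [589.4, -145.7, 113.8]
eef_rot: [0.613, 1.483, -0.612]
wrist_force: [1.2, 0.1, -0.5]
finger_gap: 42.8
t 47.65 tcp [ 589.4 -145.7  113.8] jaw 45.1 gap 42.8 F [ 1.2  0.1 -0.5] q [ 0.55  0.66 -0.63  1.75  0.48  0.89  0.5 ]
world d [  0.6   0.2 -42.8] tool units [1.069 0.014 0.008]
turn units 0.022
[0.27, 0.0, 0.0, 0.01]
[0.27, 0.0, 0.0, 0.01]
[0.27, 0.0, 0.0, 0.01]
[0.27, 0.0, 0.0, 0.01]
```

View pics/w17.png

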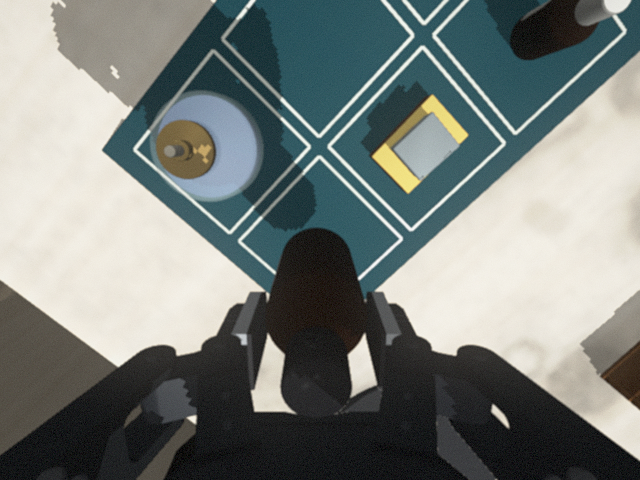

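View pics/s5.png

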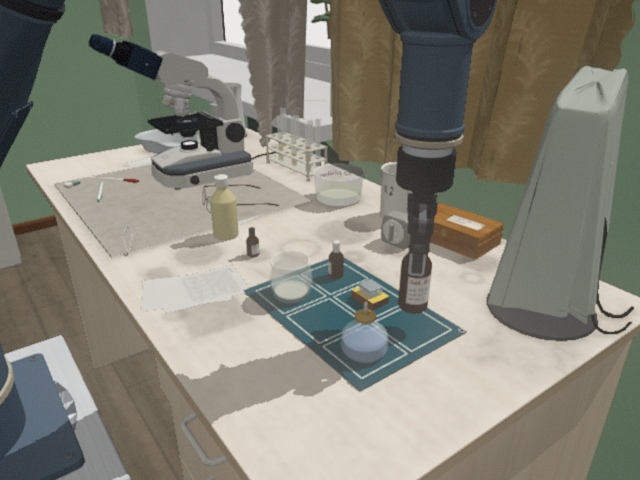

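```bash
python3 -m handwheel '[[1,0.4,0.01,0,0],[1,0.4,0,0,0],[1,0.2,0,0,0],[1,0.05,0,0,0],[1,0,0,0,0],[1,0,0,0,0],[1,0,0,0,0],[1,0,0,0,0]]'
python3 -c "
from h import *
go(590,-145.5,71,45)
p=dict(bot.read_camera('wrist'))
import sys
"
python3 - <<'E'
from h import *
# corner check with earlier picture: pose shift only in z -> use current pose picture
p=bot.read_camera('wrist'); cv2.imwrite('pics/w18.png',p['pixels'][:,:,::-1])
E
```

```text
time: 48.75
ee_pos: [589.9, -146.7, 73.5]
eef_rot: [0.614, 1.482, -0.614]
wrist_force: [-0.2, -0.1, -1.2]
finger_gap: 43.0
t 48.75 tcp [ 589.9 -146.7   73.5] jaw 45.0 gap 43.0 F [-0.2 -0.1 -1.2] q [ 0.53  0.71 -0.6   1.78  0.52  0.82  0.47]
world d [ 0.1  1.2 -2.5] tool units [ 0.063  0.023 -0.021]
turn units -0.002
```

View pics/w18.png

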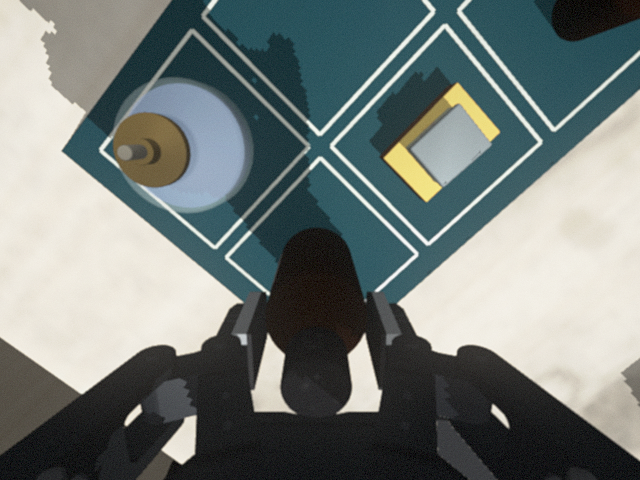

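```bash
python3 -c "
from h import *
p=bot.read_camera('wrist')
b=back(p,[[319,157],[419,254],[225,258],[445,25],[544,142],[427,245],[332,146]],3); print(np.round(b,1)); print((b[1]+b[2])/2, (b[3]+b[5])/2,(b[4]+b[6])/2)"
```

```text
[[ 547.6 -101.1    3. ]
 [ 634.8  -98.7    3. ]
 [ 549.4 -187.5    3. ]
 [ 546.8   -6.1    3. ]
 [ 633.8   -3.5    3. ]
 [ 633.8  -91.3    3. ]
 [ 548.6  -91.4    3. ]]
[ 592.11585668 -143.11340501    3.        ] [590.29744009 -48.71607197   3.        ] [591.15685879 -47.48082702   3.        ]
```

```bash
python3 -m handwheel '[[1,0.03,0.04,-0.02,0],[1,0.03,0,0,0],[1,0.01,0,0,0],[1,0,0,0,0],[0.1,0,0,0,0],[0,0,0,0,0],[-0.1,0,0,0,0],[-0.3,0,0,0,0]]'
python3 -m handwheel '[[-0.5,0,0,0,0],[-0.6,-0.2,0,0,0],[-0.8,-0.4,0,0,0],[-1,-0.5,0,0,0],[-1,-0.6,0,0,0],[-1,-0.6,0,0,0],[-1,-0.6,0,0,0],[-1,-0.4,0,0,0]]'
python3 -c "
from h import *
plan(520,300,200,20,24)
p=bot.read_camera('wrist'); cv2.imwrite('pics/w19.png',p['pixels'][:,:,::-1])
x=bot.silhouettes(p,'brown_bottle')[0]; print(x['conf'],x['at'],fit([(p,x['pixels'])],'brown_bottle',[590,-145],3))
"
```

```text
time: 49.9
ee_pos: [590.4, -145.2, 70.3]
eef_rot: [0.614, 1.482, -0.614]
wrist_force: [0.4, 0.8, 0.6]
finger_gap: 55.7
time: 50.9
ee_pos: [590.9, -144.9, 204.8]
eef_rot: [0.614, 1.48, -0.613]
wrist_force: [0.4, -0.1, -0.3]
finger_gap: 85.3
t 50.9 tcp [ 590.9 -144.9  204.8] jaw 45.0 gap 85.3 F [ 0.4 -0.1 -0.3] q [ 0.59  0.56 -0.68  1.64  0.39  1.07  0.58]
world d [-70.9 444.9  -4.8] tool units [ 0.112  6.612 -9.117]
turn units 6.25
[0.0, 0.28, -0.38, 0.26]
[0.0, 0.27, -0.38, 0.26]
[0.0, 0.26, -0.39, 0.26]
[0.0, 0.25, -0.39, 0.26]
[0.0, 0.25, -0.4, 0.26]
[0.0, 0.24, -0.4, 0.26]
[0.0, 0.23, -0.41, 0.26]
[0.0, 0.23, -0.41, 0.26]
[0.0, 0.22, -0.42, 0.26]
[0.0, 0.21, -0.42, 0.26]
[0.0, 0.2, -0.42, 0.26]
[0.0, 0.19, -0.43, 0.26]
[0.0, 0.19, -0.43, 0.26]
[0.0, 0.18, -0.43, 0.26]
[0.0, 0.17, -0.44, 0.26]
[0.0, 0.16, -0.44, 0.26]
[0.0, 0.15, -0.44, 0.26]
[0.0, 0.15, -0.45, 0.26]
[0.0, 0.14, -0.45, 0.26]
[0.0, 0.13, -0.45, 0.26]
[0.0, 0.12, -0.45, 0.26]
[0.0, 0.11, -0.46, 0.26]
[0.0, 0.11, -0.46, 0.26]
[0.0, 0.1, -0.46, 0.26]
0.58 [315.6, 232.2] (array([ 590.21017158, -144.72242361]), np.float64(0.8919253916672104))
```

View pics/w19.png

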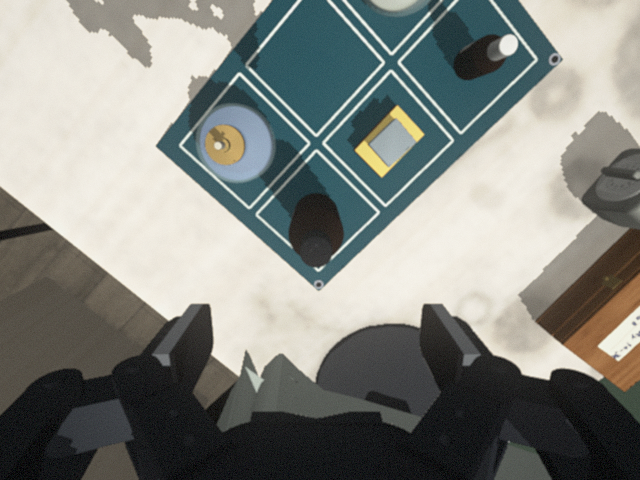

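```bash
python3 -c "
from h import *
plan(508,310,200,0.9,16)"
```

```text
t 51.0 tcp [ 591.4 -144.9  204.8] jaw 45.0 gap 85.4 F [ 0.9 -0.3 -1. ] q [ 0.59  0.56 -0.68  1.64  0.39  1.07  0.58]
world d [-83.4 454.9  -4.8] tool units [ 0.105  6.566 -9.517]
turn units 11.023
[0.01, 0.41, -0.59, 0.69]
[0.01, 0.38, -0.61, 0.69]
[0.01, 0.35, -0.63, 0.69]
[0.01, 0.32, -0.65, 0.69]
[0.01, 0.29, -0.66, 0.69]
[0.01, 0.26, -0.68, 0.69]
[0.01, 0.22, -0.69, 0.69]
[0.01, 0.19, -0.7, 0.69]
[0.01, 0.16, -0.71, 0.69]
[0.01, 0.12, -0.71, 0.69]
[0.01, 0.09, -0.72, 0.69]
[0.01, 0.05, -0.72, 0.69]
[0.01, 0.02, -0.72, 0.69]
[0.01, -0.02, -0.72, 0.69]
[0.01, -0.05, -0.72, 0.69]
[0.01, -0.08, -0.72, 0.69]
```

```bash
python3 -m handwheel '[[-1,0,0.41,-0.59,0.7],[-1,0,0.38,-0.61,0.7],[-1,0,0.35,-0.63,0.7],[-1,0,0.32,-0.65,0.7],[-1,0,0.29,-0.66,0.7],[-1,0,0.26,-0.68,0.7],[-1,0,0.22,-0.69,0.7],[-1,0,0.19,-0.7,0.7]]'
python3 -m handwheel '[[-1,0,0.16,-0.71,0.7],[-1,0,0.12,-0.71,0.7],[-1,0,0.09,-0.72,0.7],[-1,0,0.05,-0.72,0.7],[-1,0,0.02,-0.72,0.7],[-1,0,-0.02,-0.72,0.6],[-1,0,-0.05,-0.72,0.6],[-1,0,-0.08,-0.6,0.6]]'
python3 -c "
from h import *
plan(509,316,160,0.9,4)
p=bot.read_camera('wrist'); cv2.imwrite('pics/w20.png',p['pixels'][:,:,::-1])
q=bot.read_camera('scene')
x=bot.silhouettes(p,'stain_bottle')[0]; print(x['conf'],x['at'],fit([(p,x['pixels'])],'stain_bottle',[508,315]))
for x in bot.silhouettes(q,'stain_bottle')[:1]: print(x['conf'],x['at'],fit([(q,x['pixels'])],'stain_bottle',[508,315]))
"
```

```text
time: 52.0
ee_pos: [548.6, 83.3, 201.8]
eef_rot: [0.915, 1.371, -0.916]
wrist_force: [0.2, 0.6, 1.1]
finger_gap: 85.3
time: 53.0
ee_pos: [508.5, 306.4, 201.7]
eef_rot: [1.191, 1.221, -1.193]
wrist_force: [0.1, 0.1, 0.3]
finger_gap: 85.4
t 53.0 tcp [508.5 306.4 201.7] jaw 1.4 gap 85.4 F [0.1 0.1 0.3] q [-0.29  0.52 -0.51  1.69  0.29  1.01 -0.88]
world d [  0.5   9.6 -41.7] tool units [ 1.041  0.02  -0.241]
turn units 0.114
[0.26, 0.01, -0.06, 0.03]
[0.26, 0.0, -0.06, 0.03]
[0.26, 0.0, -0.06, 0.03]
[0.26, 0.0, -0.06, 0.03]
0.67 [314.1, 218.5] (array([510.20023632, 319.71698332]), np.float64(0.9039240001311225))
0.78 [221.1, 210.9] (array([509.78026199, 316.39035988]), np.float64(0.8844630929127782))
```

View pics/w20.png

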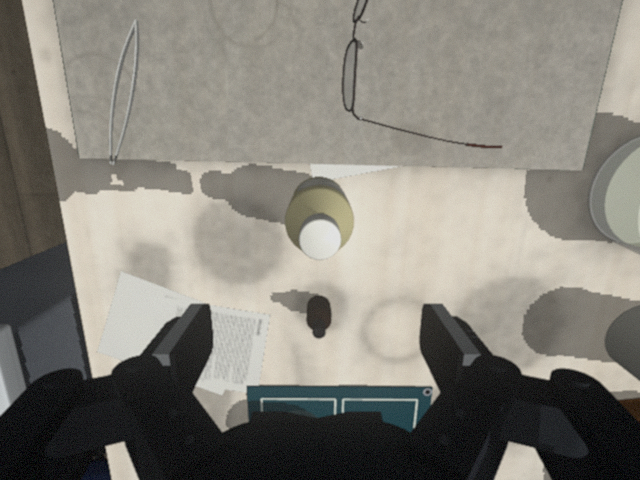

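```bash
python3 -m handwheel '[[-1,0,0.03,-0.09,0],[-1,0,0,-0.09,0],[-1,0,0,-0.08,0],[-1,0.2,0,0,0],[-1,0.3,0,0,0],[-1,0.3,0,0,0],[-1,0.3,0,0,0],[-1,0.1,0,0,0]]'
python3 -c "
from h import *
go(509.5,317,70,0.9)
p=bot.read_camera('wrist'); cv2.imwrite('pics/w21.png',p['pixels'][:,:,::-1])
x=bot.silhouettes(p,'stain_bottle')[0]; print(x['conf'],x['at'],fit([(p,x['pixels'])],'stain_bottle',[508,315]))
"
```

```text
time: 54.2
ee_pos: [509.7, 315.5, 153.3]
eef_rot: [1.19, 1.221, -1.193]
wrist_force: [0.2, 0.7, 0.8]
finger_gap: 85.5
t 54.2 tcp [509.7 315.5 153.3] jaw 1.4 gap 85.5 F [0.2 0.7 0.8] q [-0.32  0.57 -0.49  1.73  0.32  0.92 -0.92]
world d [ -0.2   1.5 -83.3] tool units [ 2.082e+00 -2.000e-03 -3.900e-02]
turn units 0.125Traceback (most recent call last):
  File "<string>", line 5, in <module>
    x=bot.silhouettes(p,'stain_bottle')[0]; print(x['conf'],x['at'],fit([(p,x['pixels'])],'stain_bottle',[508,315]))
      ~~~~~~~~~~~~~~~~~~~~~~~~~~~~~~~~~^^^
IndexError: list index out of range
```

View pics/w21.png

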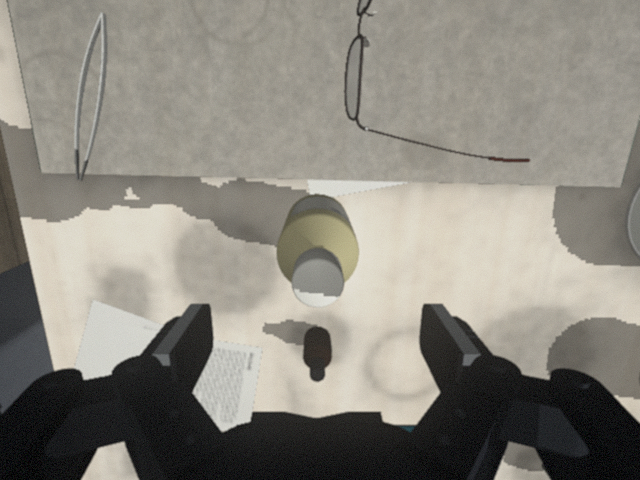

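```bash
python3 -m handwheel '[[-1,0.3,0,-0.04,0],[-1,0.3,0,0,0],[-1,0.3,0,0,0],[-1,0.3,0,0,0],[-1,0.3,0,0,0],[-1,0.3,0,0,0],[-1,0.2,0,0,0],[-1,0.05,0,0,0]]'
python3 -m handwheel '[[1,0,0,0,0],[1,0,0,0,0],[1,0,0,0,0],[1,0,0,0,0],[1,0,0,0,0],[1,0,0,0,0],[1,0,0,0,0],[1,0,0,0,0]]' 40
python3 -c "
from h import *
go(494,-51.5,190,0.9)
p=bot.read_camera('wrist'); cv2.imwrite('pics/w22.png',p['pixels'][:,:,::-1])"
```

```text
time: 55.3
ee_pos: [509.9, 317.4, 71.9]
eef_rot: [1.191, 1.221, -1.192]
wrist_force: [0.1, -0.5, -1.1]
finger_gap: 85.6
time: 56.3
ee_pos: [510.4, 317.7, 73.1]
eef_rot: [1.192, 1.22, -1.19]
wrist_force: [0.5, -0.4, 6.1]
finger_gap: 52.3
t 56.3 tcp [510.4 317.7  73.1] jaw 1.4 gap 52.3 F [ 0.5 -0.4  6.1] q [-0.36  0.67 -0.44  1.8   0.4   0.75 -0.98]
world d [ -16.4 -369.2  116.9] tool units [-2.929 -0.632  9.217]
turn units 0.123
```

View pics/w22.png

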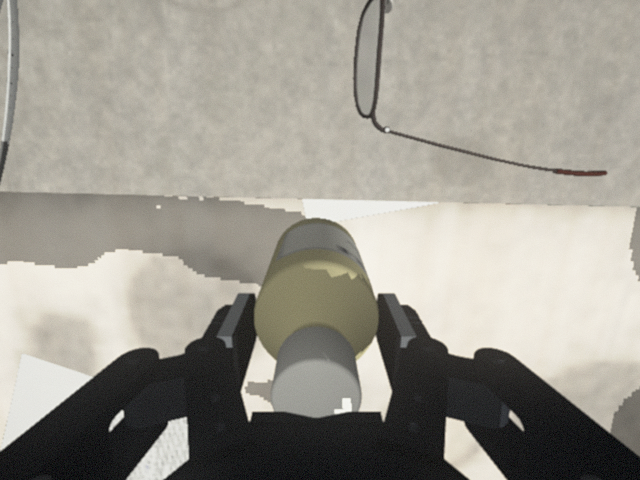

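```bash
python3 -m handwheel '[[1,-0.1,0,0,0],[1,-0.3,0,0,0],[1,-0.4,0,0,0],[1,-0.4,0,0,0],[1,-0.4,0,0,0],[1,-0.5,0,0,0],[1,-0.5,0,0,0],[1,-0.4,0,0,0]]'
python3 -c "
from h import *
plan(494,-51.5,190,0.9,14)
p=bot.read_camera('wrist')
t=tool()[0]
for x in bot.silhouettes(p,'stain_bottle')[:1]: print(t,x['conf'],x['at'],fit([(p,x['pixels'])],'stain_bottle',t[:2],t[2]-72.5))"
```

```text
time: 57.35
ee_pos: [510.2, 317.6, 194.1]
eef_rot: [1.192, 1.22, -1.19]
wrist_force: [-0.0, -0.2, -1.2]
finger_gap: 52.2
t 57.35 tcp [510.2 317.6 194.1] jaw 1.4 gap 52.2 F [-0.  -0.2 -1.2] q [-0.31  0.53 -0.51  1.68  0.3   1.   -0.89]
world d [ -16.2 -369.1   -4.1] tool units [ 0.098 -0.63   9.215]
turn units 0.125
[0.01, -0.04, 0.66, 0.01]
[0.01, -0.04, 0.66, 0.01]
[0.01, -0.04, 0.66, 0.01]
[0.01, -0.04, 0.66, 0.01]
[0.01, -0.04, 0.66, 0.01]
[0.01, -0.04, 0.66, 0.01]
[0.01, -0.04, 0.66, 0.01]
[0.01, -0.04, 0.66, 0.01]
[0.01, -0.04, 0.66, 0.01]
[0.01, -0.04, 0.66, 0.01]
[0.01, -0.04, 0.66, 0.01]
[0.01, -0.04, 0.66, 0.01]
[0.01, -0.04, 0.66, 0.01]
[0.01, -0.04, 0.66, 0.01]
[510.84596638 318.21661656 195.92534206] 0.83 [315.1, 317.0] (array([509.67848591, 323.7349271 ]), np.float64(0.823892727535242))
```

```bash
python3 -m handwheel '[[1,0.01,-0.04,0.66,0],[1,0.01,-0.04,0.66,0],[1,0.01,-0.04,0.66,0],[1,0.01,-0.04,0.66,0],[1,0.01,-0.04,0.66,0],[1,0.01,-0.04,0.66,0],[1,0.01,-0.05,0.66,0],[1,0.01,-0.05,0.66,0]]'
python3 -m handwheel '[[1,0.01,-0.05,0.66,0],[1,0.01,-0.05,0.66,0],[1,0.01,-0.05,0.66,0],[1,0.01,-0.05,0.66,0],[1,0,-0.05,0.66,0],[1,0,-0.05,0.66,0],[1,0,0,0,0],[1,0,0,0,0]]'
python3 -c "
from h import *
plan(494,-52.2,76,0.9,8)
p=bot.read_camera('wrist'); cv2.imwrite('pics/w23.png',p['pixels'][:,:,::-1])
p=bot.read_camera('scene'); cv2.imwrite('pics/s6.png',p['pixels'][:,:,::-1])"
```

```text
time: 58.45
ee_pos: [501.2, 105.0, 188.8]
eef_rot: [1.191, 1.221, -1.192]
wrist_force: [-0.4, 1.1, -1.5]
finger_gap: 52.3
time: 59.45
ee_pos: [493.3, -52.1, 187.5]
eef_rot: [1.191, 1.221, -1.191]
wrist_force: [0.3, -0.1, -0.8]
finger_gap: 52.3
t 59.45 tcp [493.3 -52.1 187.5] jaw 1.4 gap 52.3 F [ 0.3 -0.1 -0.8] q [ 0.37  0.39 -0.5   1.95  0.24  0.86 -0.23]
world d [ 7.000e-01 -1.000e-01 -1.115e+02] tool units [2.787 0.017 0.005]
turn units 0.128
[0.35, 0.0, 0.0, 0.02]
[0.35, 0.0, 0.0, 0.02]
[0.35, 0.0, 0.0, 0.02]
[0.35, 0.0, 0.0, 0.02]
[0.35, 0.0, 0.0, 0.02]
[0.35, 0.0, 0.0, 0.02]
[0.35, 0.0, 0.0, 0.02]
[0.35, 0.0, 0.0, 0.02]
```

View pics/w23.png

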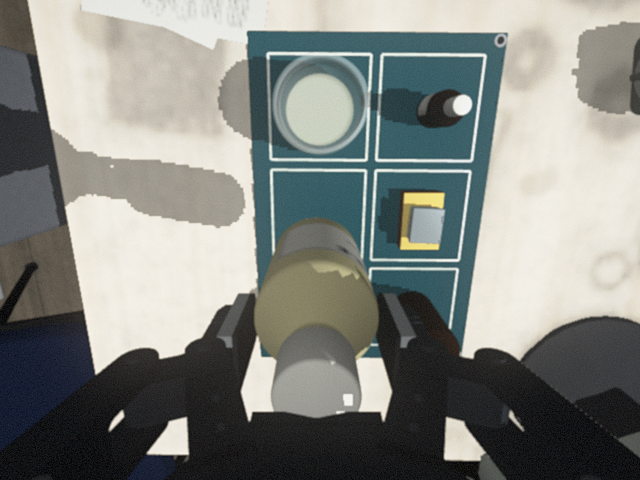

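View pics/s6.png

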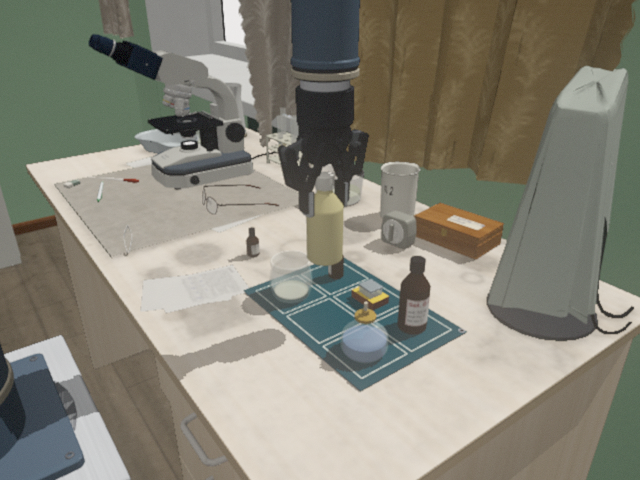

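```bash
python3 -m handwheel '[[1,0.2,0.02,0,0],[1,0.5,0,0,0],[1,0.5,0,0,0],[1,0.5,0,0,0],[1,0.5,0,0,0],[1,0.3,0,0,0],[1,0.1,0,0,0],[1,0.05,0,0,0]]'
python3 -c "
from h import *
plan(494,-52.2,76,0.9,8)
p=bot.read_camera('wrist'); cv2.imwrite('pics/w24.png',p['pixels'][:,:,::-1])"
```

```text
time: 60.55
ee_pos: [494.5, -52.5, 81.8]
eef_rot: [1.191, 1.221, -1.191]
wrist_force: [-0.8, -0.1, -1.9]
finger_gap: 52.1
t 60.55 tcp [494.5 -52.5  81.8] jaw 1.4 gap 52.1 F [-0.8 -0.1 -1.9] q [ 0.3   0.54 -0.41  2.06  0.37  0.61 -0.35]
world d [-0.5  0.3 -5.8] tool units [ 0.145 -0.013 -0.007]
turn units 0.127
[0.02, -0.0, -0.0, 0.02]
[0.02, -0.0, -0.0, 0.02]
[0.02, -0.0, -0.0, 0.02]
[0.02, -0.0, -0.0, 0.02]
[0.02, -0.0, -0.0, 0.02]
[0.02, -0.0, -0.0, 0.02]
[0.02, -0.0, -0.0, 0.02]
[0.02, -0.0, -0.0, 0.02]
```

View pics/w24.png

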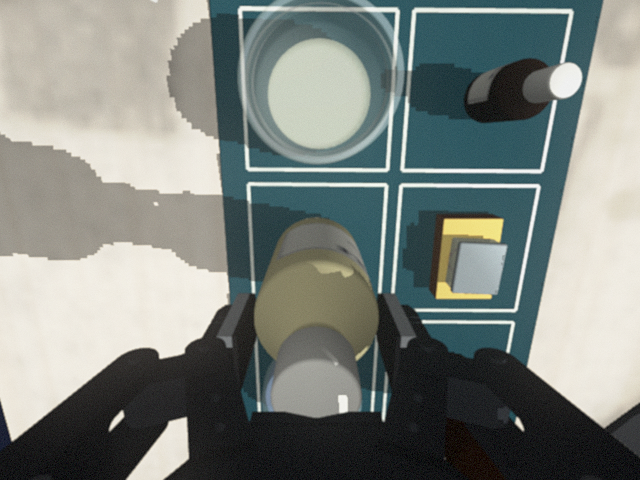

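```bash
python3 -m handwheel '[[1,0.06,0,0,0],[1,0.06,0,0,0],[1,0.03,0,0,0],[1,0,0,0,0],[1,0,0,0,0],[-0.1,0,0,0,0],[-0.2,0,0,0,0],[-0.3,0,0,0,0]]'
python3 -m handwheel '[[-0.6,0,0,0,0],[-0.6,0,0,0,0],[-0.8,-0.2,0,0,0],[-1,-0.5,0,0,0],[-1,-0.7,0,0,0],[-1,-0.7,0,0,0],[-1,-0.7,0,0,0],[-1,-0.7,0,0,0]]'
python3 -c "
from h import *
go(494,-52.2,76,0.9)
p=bot.read_camera('wrist'); cv2.imwrite('pics/w25.png',p['pixels'][:,:,::-1])
for n,s,z in [('stain_bottle',[494,-52],3),('matchbox',[589,-50],3),('dropper_bottle',[588,45],3)]:
  for x in bot.silhouettes(p,n)[:1]: print(n,x['conf'],x['at'],fit([(p,x['pixels'])],n,s,z))
"
```

```text
time: 61.6
ee_pos: [494.5, -52.6, 75.8]
eef_rot: [1.191, 1.22, -1.191]
wrist_force: [0.1, -0.9, 1.1]
finger_gap: 55.5
time: 62.6
ee_pos: [494.1, -52.5, 217.2]
eef_rot: [1.191, 1.221, -1.191]
wrist_force: [0.1, 0.2, -0.9]
finger_gap: 85.3
t 62.6 tcp [494.1 -52.5 217.2] jaw 1.4 gap 85.3 F [ 0.1  0.2 -0.9] q [ 0.39  0.36 -0.51  1.91  0.22  0.93 -0.2 ]
world d [-1.000e-01  3.000e-01 -1.412e+02] tool units [ 3.53  -0.004 -0.007]
turn units 0.126
stain_bottle 0.77 [315.1, 226.2] (array([493.80288059, -51.47641   ]), np.float64(0.8890402084711626))
matchbox 0.81 [405.3, 197.2] (array([588.58849044, -49.20077617,   3.15095666]), np.float64(0.5055263569341046))
dropper_bottle 0.55 [429.5, 111.4] (array([588.37755013,  44.19037247]), np.float64(0.8185302348217545))
```

View pics/w25.png

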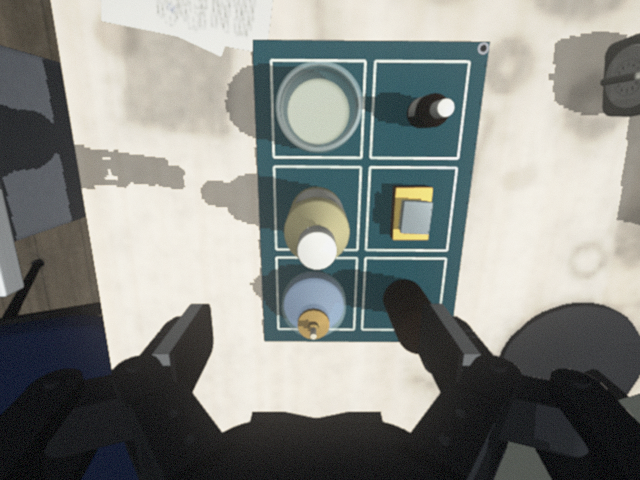

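```bash
python3 -m handwheel '[[-1,-0.5,0,0,0],[-1,-0.5,-0.2,0.6,0],[-1,-0.3,-0.3,0.8,0],[-1,0,-0.4,1,0],[-1,0,-0.4,1,0],[-1,0,-0.4,1,0],[-1,0,-0.3,1,0],[-1,0,0,0.8,0]]'
python3 - <<'E'
from h import *
go(430,-330,250)
q=bot.read_camera('top'); s=bot.read_camera('scene')
cv2.imwrite('pics/t9.png',q['pixels'][:,:,::-1]); cv2.imwrite('pics/s9.png',s['pixels'][:,:,::-1])
pt=None
a=bot.silhouettes(q,'mat')
if a:
    m=a[0]['pixels']; pt=back(q,np.argwhere(m)[:,::-1],3)[:,:2].astype(np.float32); print(cv2.minAreaRect(pt))
T=dict(stain_bottle=[493,-52,3],brown_bottle=[590,-145,3],dropper_bottle=[588,45,3],lamp=[494,-147,3],jar=[493,43,3],oil_bottle=[512,207,0],matchbox=[588,-50,3],coverglass_box=[588,-50,17],timer=[772,78,0])
for n,(x,y,z) in T.items():
    for c,nm in((q,'top'),(s,'scn')):
        for v in bot.silhouettes(c,n)[:1]:
            f=fit([(c,v['pixels'])],n,[x,y],z); print(n,nm,v['conf'],v['at'],np.round(f[0],1),round(f[1],2))
E
```

```text
time: 63.8
ee_pos: [418.7, -304.1, 266.7]
eef_rot: [1.192, 1.222, -1.194]
wrist_force: [0.5, 0.1, 0.5]
finger_gap: 85.4
t 63.8 tcp [ 418.7 -304.1  266.7] jaw 1.3 gap 85.4 F [0.5 0.1 0.5] q [ 0.85  0.33 -0.43  1.78  0.15  1.06  0.39]
world d [ 11.3 -25.9 -16.7] tool units [0.416 0.269 0.653]
((540.3113403320312, -50.65605163574219), (214.37527465820312, 309.9753112792969), 0.9181563854217529)
stain_bottle top 0.77 [378.7, 290.0] [491.9 -52.5] 0.87
stain_bottle scn 0.69 [323.5, 290.4] [494.8 -52.9] 0.92
brown_bottle top 0.97 [427.1, 244.9] [ 588.1 -144. ] 0.84
brown_bottle scn 0.62 [414.8, 299.4] [ 592.9 -145.5] 0.83
dropper_bottle top 0.7 [330.4, 244.9] [588.1  44.2] 0.72
dropper_bottle scn 0.74 [340.3, 258.0] [609.1  64.1] 0.37
lamp top 0.89 [425.4, 290.4] [ 490.3 -143.7] 0.8
lamp scn 0.78 [363.3, 337.3] [ 498.2 -142.9] 0.72
jar top 0.72 [316.0, 156.8] [493.  43.] 0.0
jar scn 0.63 [288.3, 279.0] [496.5  47.6] 0.78
oil_bottle top 0.45 [249.9, 283.5] [510.2 206.3] 0.74
oil_bottle scn 0.66 [254.1, 242.4] [512.9 207.4] 0.79
matchbox top 0.82 [366.8, 249.3] [ 5.873e+02 -5.130e+01  1.000e-01] 0.43
matchbox scn 0.67 [371.6, 298.6] [ 5.871e+02 -5.380e+01 -1.000e-01] 0.51
coverglass_box top 0.68 [374.8, 243.7] [587.4 -52.3   3.1] 0.77
coverglass_box scn 0.76 [369.4, 290.2] [588.3 -51.8   2.8] 0.83
timer top 0.86 [314.7, 155.6] [769.2  79.    3.2] 0.71
timer scn 0.58 [409.9, 235.3] [789.2  76.3   2.3] 0.37
```

View pics/t9.png

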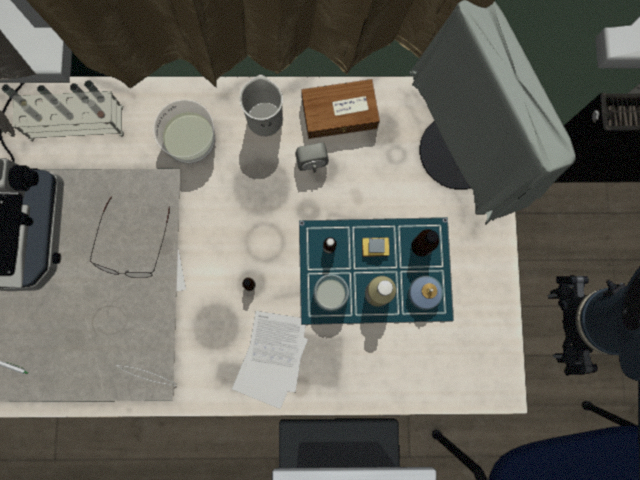

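View pics/s9.png

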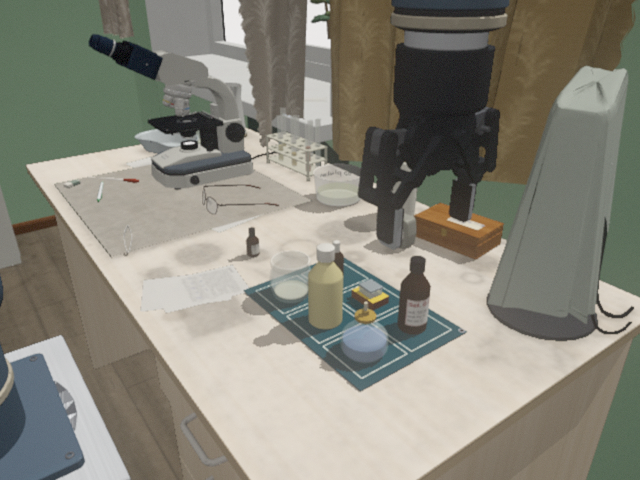

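```bash
python3 -c "
from plant import bot
print(bot.hand_in())"
```

```text
the job is handed in; nothing more can be done
None
```

I laid out the staining station and handed the job in at about 65 s of the 134 s allowed. `bot.hand_in()` gave no verdict.

- **Placement:** The cream bottle stands between the lamp and the jar. The brown bottle is behind the lamp (right), the white-capped bottle behind the jar (left), and the matchbox between those two with the cover-glass box on top.
- **Last checks:** The final top and scene pictures put all five pieces about 5 mm or less per axis from their square centres, with the bottles upright. A clear wrist view showed the cover-glass box and matchbox centres about 1 mm apart. The lamp, oil bottle and timer measured within about 5 mm of their starting readings. The arm was clear of everything.
- **Checks that failed or disagreed:**
  - In the final top picture the network took the timer for the jar. The jar's position rests on its scene fit, which was within about 4 mm of its start, and on the picture.
  - In the final scene picture the white-capped bottle and the timer were partly hidden and fitted badly, about 20 mm off. The final top fits put both where expected.
  - The matchbox outline also fitted weakly at the end, because the cover-glass box covers it.
  - The wrist and top cameras differed by about 3 mm on the mat's position, so I aimed between them.

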